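# Set out the run's reagents from bench and vial carousel

### The job

Set out the reagents for the run: stand the red-capped, the blue-capped and the white-capped bottle and the green-capped vial, without tipping any of them over, each upright in the cup of its own colour in the grey tray. The vial is under the clear cover of the carousel: turn the carousel by its black knob until the vial stands in the middle of the cover's front opening, and take it out there.

Things in the scene. Friction and masses are not known exactly. Their poses are not given: they have to be found in the camera images.
- bottle_red: white round plastic bottle with a red screw cap, body 58 mm in diameter up to about 75 mm high, then a shoulder; cap 36 mm wide, 105 mm high in all, 0.09 kg or so. Origin at the centre of its underside, z up. Stands loose on the bench.
- bottle_blue: white round plastic bottle with a blue screw cap, the largest: body 64 mm in diameter up to about 90 mm high, then a shoulder; cap 40 mm wide, 125 mm high in all, 0.18 kg or so. Origin at the centre of its underside, z up. Stands loose on the bench.
- bottle_white: white round plastic bottle with a white screw cap, body 43 mm in diameter up to about 60 mm high, then a shoulder; cap 26 mm wide, 82 mm high in all, 0.09 kg or so. Origin at the centre of its underside, z up. Stands loose on the bench. (A like bottle with an orange cap at the back of the bench is not part of the job.)
- vial_green: small clear vial with a green cap, 22 mm in diameter, 51 mm high (cap: the top 13 mm, 20 mm wide). Origin at the centre of its underside, z up. Stands in one of the five cups of the carousel's turntable, under the clear cover at the start; a vial with a black cap and one with a white cap stand in two other cups.
- cup_red: red plastic cup with a flared rim, fixed in the grey tray, the seat of the red-capped bottle: inner diameter 70 mm at the floor, widening to 78 mm at the rim; floor 4 mm thick, rim 20 mm above the origin. Origin on the axis at the cup's underside, z up.
- cup_blue: blue plastic cup with a flared rim, fixed in the grey tray, the seat of the blue-capped bottle: inner diameter 76 mm at the floor, widening to 84 mm at the rim; floor 4 mm thick, rim 20 mm above the origin. Origin on the axis at the cup's underside, z up.
- cup_white: white plastic cup with a flared rim, fixed in the grey tray, the seat of the white-capped bottle: inner diameter 55 mm at the floor, widening to 63 mm at the rim; floor 4 mm thick, rim 20 mm above the origin. Origin on the axis at the cup's underside, z up.
- cup_green: green plastic cup with a flared rim, fixed in the grey tray, the seat of the green-capped vial: inner diameter 34 mm at the floor, widening to 42 mm at the rim; floor 4 mm thick, rim 20 mm above the origin. Origin on the axis at the cup's underside, z up. Tray 216 mm square, rim 14 mm high; cups 2 x 2, centres 100 mm apart.
- carousel: vial carousel, fixed: white base 210 x 210 mm, clear cover, top 83 mm above bench. Origin on the bench under the turntable's axis, z up. Opening: notch in cover top and front, y -58 to 58, x -30 to -105 mm (front edge). Turntable: 5 dark cups 72 deg apart, 76 mm from the axis, 22 mm deep, rims 35 mm wide, 46 mm above bench; vials' undersides 24 mm above bench. Mid-opening: a vial at x -76, y 0 mm.
- rotor: the carousel's turntable with its knob. Origin on the axis at bench height, z up. Turns either way about z with light friction (0.05 N m), stays where left; the vials turn with it. Turned by the black bar knob above the cover: bar 44 mm long, 14 mm thick, 88 to 118 mm above the bench, on a round collar 40 mm wide, top at 88 mm. The bar lies along the rotor's x axis; one vial cup is at its -x.
Things that resemble listed ones, but are neither listed nor needed, are in the scene too. Leave any pink look-alike of the cup_white alone. Leave any purple look-alike of the bottle_white alone.

How it is judged:
By the outcome, as a careful person would: the job done as asked, in the order asked, and still so for the second after the job is handed in, with the robot touching nothing.
It also fails if it takes over 144 s, if anything falls off the work surface, if the arm or the gripper's body presses on something with over 40 N, if the wrist force passes 120 N, or if a joint passes its speed limit or range.

### The arm

A 6-joint arm with a two-finger parallel gripper is mounted at the origin on a cart in front of the work surface, level with it; the furniture and walls round the work are solid. World frame = base frame: x ahead of the robot, y to its left, z up, the work surface at z = 0. Lengths are in m, angles in rad, forces in N, time in s.
With the tool pointing down it reaches from about 0.425 to 0.95 m from the base axis. Payload 3.5 kg.
Tool frame: the origin (TCP) lies on the mounting face of the last link; the fingertips stand 173 mm ahead of it and the grasp point (between the pads) lies 155 mm ahead of it; z points along the fingers, x is the direction in which the jaws open and shut, and the axes are right-handed (so a half turn about z gives the same grasp; the last joint's range is limited). The gripper opens to 85 mm and grips with 20 to 120 N. Pads are 22 mm wide; open, the fingers measure 114 mm over their backs; the gripper's body (76 mm by 85 mm) begins 54 mm behind the grasp point. The pads swing forward as they close: fully open they stand 13 mm farther back than shut.
Start: joints at [-1.433, 0.286, 1.577, -0, 1.279, -0.15], TCP at [0.192, -0.647, 0.405] pointing down, gripper open.
Joint ranges: [-2.77, 2.77], [-0.9, 2.22], [0.21, 2.48], [-1.53, 4.67], [0.24, 2.81], [-2.84, 2.84]. Speed limits (rad/s): [2.79, 2.79, 3.14, 3.14, 3.14, 3.14].

### API

Orientations are given as a unit quaternion [x, y, z, w].
In Python, from plant import get_state, read_camera, sign_off gives the robot as it stands.
- The arm moves only by the shell command python3 -m jog 'ROWS' [FORCE]. ROWS is JSON, a list of rows, each an object of numbers: "grip": the closure, from 0 (fully open) to 1 (shut); "x", "y", "z": the shift along the tool's x, y, z in mm; "rx", "ry", "rz": the turn, a rotation vector about the tool's x, y, z in degrees. A call has 1 to 8 rows; each row shifts and turns the commanded pose from where the row before left it, along the tool's axes as they then stand; what a row does not reach is not made up. A row lasts 1/12 s, in which the tool goes at most 41.7 mm and 7.16 degrees, less where a joint would pass 70% of its speed; a pose out of reach is approached as far as the arm can. A call with a gripper value outside its range is refused whole. The fingers move at their own pace and stop on an object; FORCE is the grip in N (left out, the last holds). Time passes only in rows, so rows that do not move let the fingers close. It gives the time, the measured TCP pose, the force and the opening at its end, in the units of the state.
- get_state(): the state, without advancing time (a new reading comes with each control period).
- read_camera(name): name is "scene" or "top" or "wrist"; returns a dict with "frame" (400x640x3 uint8, red, green, blue), "intrinsics" (3x3 intrinsics, pixels), "k1" (the pictures are not rectified: a ray, as slopes to the right and down, at radius r is drawn at 1 + k1 r^2 times it, then the intrinsics apply), "R" (3x3) and "t" (3): a world point X has camera coordinates R X + t. Camera axes: x right, y down, z forward; pixel columns grow to the right and rows downward; lengths in m; the calibration is good to about 2 mm. A picture is of the moment at which its call begins. There is no depth.
- sign_off(): hands the job in, once; it reports no verdict.
The state is a dict: "time": time; "qpos": joint angles; "dq": joint speeds; "joint_efforts": joint torques, N m; "eef_pos": TCP position; "tcp_rot": TCP orientation; "contact_force": force on the tool from outside, world axes, zero at the start; "wrist_torque": the same for the moment, N m; "opening": opening from 0.0 (shut) to 1.0 (fully open).
Only numpy, scipy, OpenCV 4.12 (cv2) and the standard library are available. Lean on these libraries where they do the work, as an engineer would, in place of code of your own. Each camera call takes 0.05 s, during which the arm holds its last target.

## Working session

There is one attempt and no reset: what is moved stays moved. The work goes in short steps, Python scripts to look and compute and a shell command to move; the robot and the scene stay as the last step left them, time stands still between calls to the robot, and variables do not carry over. Pictures are saved under pics/ and viewed, and the job is handed in when it is done.

```bash
ls; mkdir -p pics; python3 - <<'E'
from plant import get_state, read_camera
import cv2
s=get_state();print(s)
for n in ["scene","top","wrist"]:
    c=read_camera(n);cv2.imwrite(f"pics/{n}0.png",c["frame"][:,:,::-1]);print(n,c["intrinsics"],c["k1"],c["R"],c["t"])
E
```

```text
pics
{'time': 0.0, 'qpos': array([-1.43302520e+00,  2.87170893e-01,  1.57816447e+00,  2.36228112e-06,
        1.27863063e+00, -1.49998322e-01]), 'dq': array([-0.00060068, -0.00119898,  0.00147792, -0.00110742,  0.00058321,
        0.00040399]), 'joint_efforts': array([-1.77357292e-04, -4.05985630e+01, -2.92626679e+01, -1.77395177e-04,
        5.78504551e-03, -2.88679454e-07]), 'eef_pos': array([ 0.19156912, -0.64698213,  0.40335001]), 'tcp_rot': array([ 0.80119025, -0.59840853, -0.00083315, -0.00084501]), 'contact_force': array([-0.27690062, -0.77759073,  0.71865752]), 'wrist_torque': array([-0.00665417, -0.02316976, -0.02341301]), 'opening': 1.004000470945811}
scene [[458.08075822   0.         321.36949295]
 [  0.         458.08075822 197.51666663]
 [  0.           0.           1.        ]] 0.043665531623442104 [[ 0.20060244 -0.9796368  -0.0083901 ]
 [-0.44004945 -0.08245171 -0.89418018]
 [ 0.87528004  0.18306678 -0.44762865]] [-0.110314    0.32586159  0.68446569]
top [[441.00626738   0.         320.65346521]
 [  0.         441.00626738 208.7080603 ]
 [  0.           0.           1.        ]] -0.004613747894859048 [[-1.45744433e-02 -9.99893618e-01  5.82481394e-04]
 [-9.85708578e-01  1.42699000e-02 -1.67854010e-01]
 [ 1.67827841e-01 -3.02053565e-03 -9.85811692e-01]] [-0.00224549  0.63749183  1.39892906]
wrist [[293.49475605   0.         324.69043324]
 [  0.         293.49475605 197.64881756]
 [  0.           0.           1.        ]] 0.007875402009342863 [[ 0.28401169 -0.95881506 -0.00332165]
 [-0.91401673 -0.27178529  0.30117464]
 [-0.28967356 -0.08250108 -0.95356321]] [-0.67332029 -0.03966424  0.3820107 ]
```

View pics/top0.png

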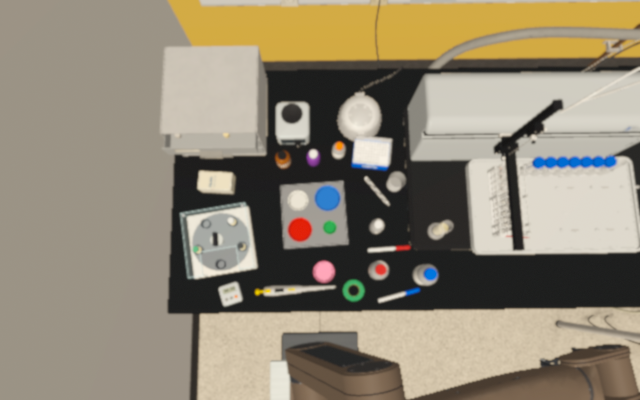

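View pics/scene0.png

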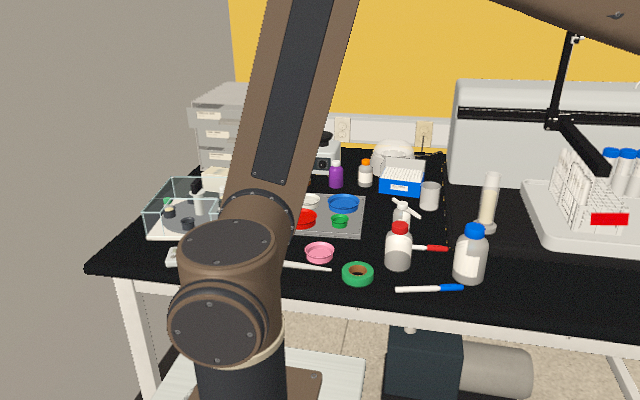

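View pics/wrist0.png

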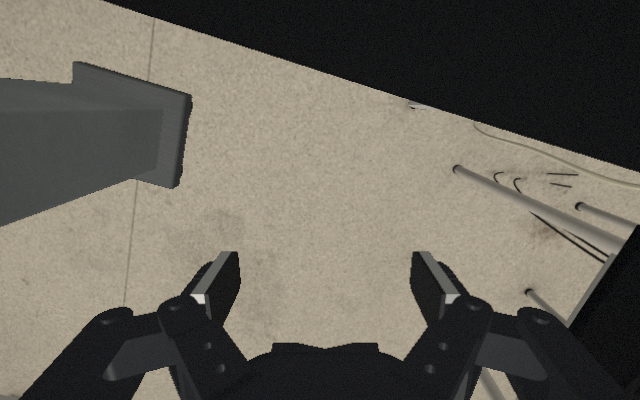

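The top view shows the carousel at (218,240), the tray at (314,214), the red cap at (378,270), the blue cap at (426,275), a candidate for the white bottle at (377,227), the pink look-alike at (323,271), and purple at (313,157). I'll write helpers and enlarge.

```bash
cat > h.py <<'E'
import numpy as np, cv2
from plant import get_state, read_camera
def ray(c,uv):
    K=c["intrinsics"];k1=c["k1"]
    d=np.array([(uv[0]-K[0,2])/K[0,0],(uv[1]-K[1,2])/K[1,1]])
    u=d.copy()
    for _ in range(20): u=d/(1+k1*(u@u))
    R=np.array(c["R"]);t=np.array(c["t"])
    return -R.T@t, R.T@np.array([u[0],u[1],1.])
def onz(c,uv,z):
    o,d=ray(c,uv); return o+d*(z-o[2])/d[2]
def proj(c,X):
    p=np.array(c["R"])@np.array(X,float)+np.array(c["t"]);u=p[:2]/p[2];u=u*(1+c["k1"]*(u@u));K=c["intrinsics"]
    return np.array([K[0,0]*u[0]+K[0,2],K[1,1]*u[1]+K[1,2]])
def crop(c,x0,y0,x1,y1,s,name):
    f=c["frame"][y0:y1,x0:x1,::-1];cv2.imwrite("pics/"+name,cv2.resize(f,None,fx=s,fy=s,interpolation=cv2.INTER_CUBIC))
def blobs(c,lo,hi,amin=20,box=None):
    h=cv2.cvtColor(c["frame"],cv2.COLOR_RGB2HSV)
    lo=np.array(lo);hi=np.array(hi)
    m=cv2.inRange(h,lo,hi)
    if lo[0]==0 and hi[0]<15: m|=cv2.inRange(h,np.array([170,lo[1],lo[2]]),np.array([180,hi[1],hi[2]]))
    if box: 
        b=np.zeros_like(m);b[box[1]:box[3],box[0]:box[2]]=1;m*=b
    n,l,st,ce=cv2.connectedComponentsWithStats(m)
    return [(ce[i].round(1).tolist(),st[i].tolist()) for i in range(1,n) if st[i][4]>=amin]
E
python3 - <<'E'
from h import *
c=read_camera("top")
crop(c,170,140,450,310,2.8,"top_c.png")
crop(c,170,195,270,310,5,"top_car.png")
c2=read_camera("scene"); crop(c2,340,160,500,300,5,"sc_b.png"); crop(c2,130,150,370,270,3.3,"sc_car.png")
for nm,lo,hi in [("red",(0,150,120),(8,255,255)),("blue",(100,150,100),(125,255,255)),("green",(50,120,60),(85,255,255)),("pink",(165,60,150),(179,149,255))]:
    print(nm,blobs(c,lo,hi,15)); print('  sc',blobs(c2,lo,hi,15))
E
```

```text
red [([299.6, 229.1], [288, 218, 24, 23, 427]), ([402.8, 247.4], [396, 245, 15, 6, 65]), ([380.3, 269.1], [376, 265, 10, 9, 74])]
  sc [([306.0, 218.9], [296, 208, 21, 22, 328]), ([609.0, 218.5], [591, 213, 38, 12, 443]), ([399.5, 227.3], [392, 221, 16, 14, 194]), ([437.0, 247.7], [427, 244, 22, 8, 121])]
blue [([574.6, 161.7], [533, 156, 83, 12, 655]), ([356.1, 165.7], [351, 163, 13, 6, 43]), ([381.6, 168.3], [376, 167, 12, 4, 36]), ([327.0, 197.8], [316, 186, 23, 24, 441]), ([430.2, 273.7], [424, 268, 13, 12, 113]), ([412.5, 290.9], [406, 287, 14, 9, 78])]
  sc [([621.0, 152.7], [602, 147, 38, 12, 332]), ([399.2, 187.8], [378, 178, 43, 20, 537]), ([343.0, 203.1], [328, 193, 31, 21, 510]), ([474.1, 230.5], [464, 222, 21, 18, 302]), ([451.3, 286.8], [439, 283, 25, 8, 164])]
green [([329.3, 226.8], [324, 221, 12, 12, 112]), ([353.2, 290.0], [342, 279, 23, 23, 293])]
  sc [([165.2, 200.6], [163, 199, 6, 5, 17]), ([339.1, 220.6], [331, 214, 18, 15, 206]), ([357.1, 274.8], [341, 261, 33, 27, 540])]
pink [([323.4, 271.2], [313, 261, 22, 22, 376])]
  sc [([318.8, 252.3], [305, 241, 29, 23, 512])]
```

View pics/top_c.png

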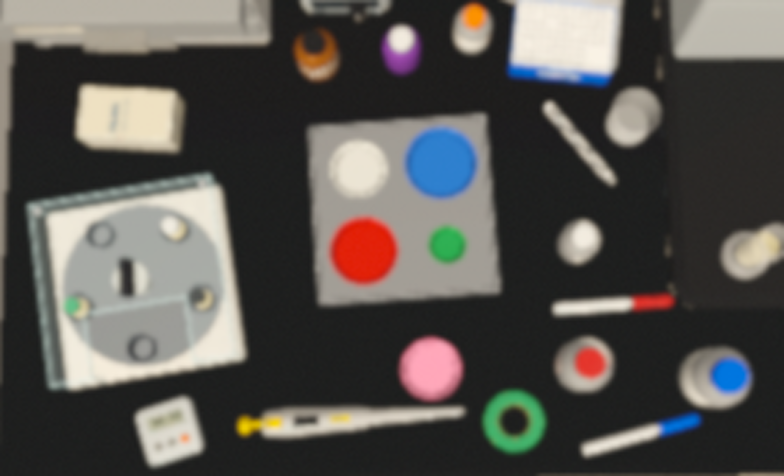

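View pics/top_car.png

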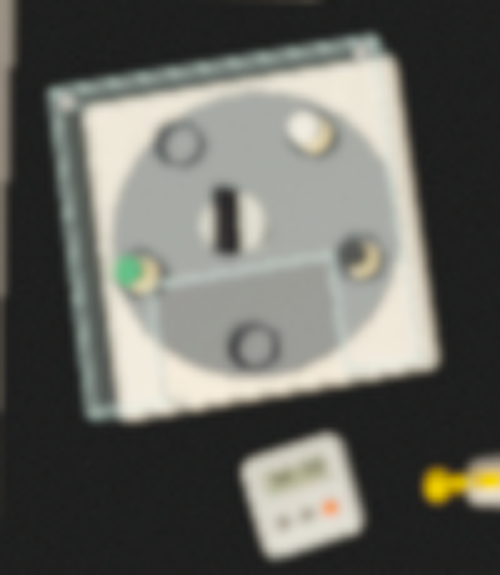

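View pics/sc_b.png

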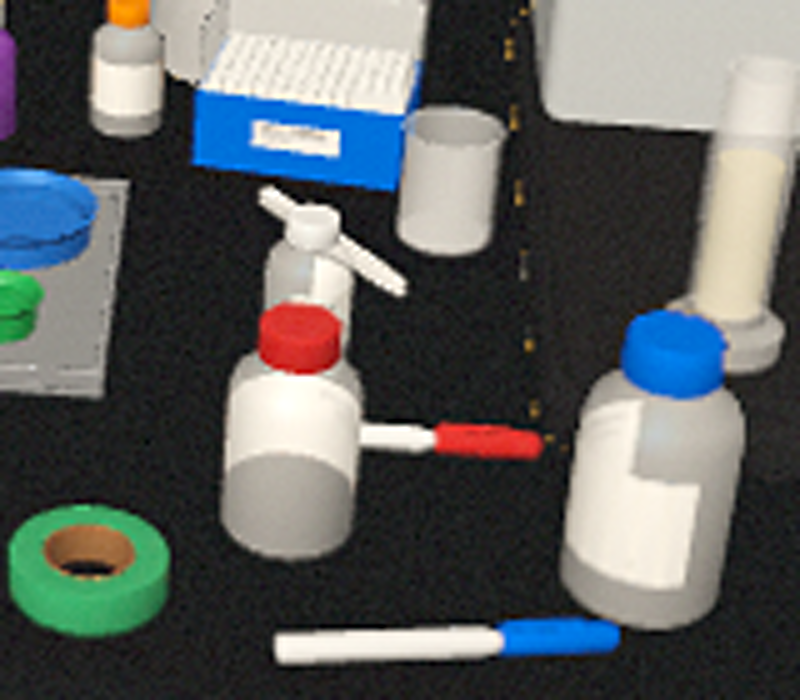

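View pics/sc_car.png

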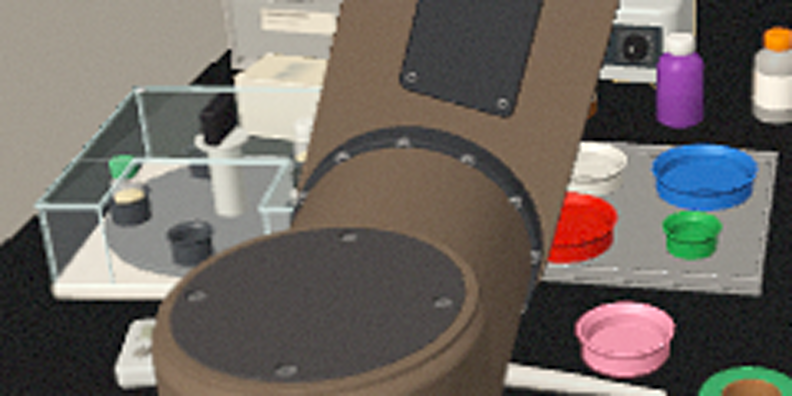

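Identification of the white bottle: (377,227) is a clear/white bottle with a white cap, so it fits. (313,157) has a white cap on a purple body, which is the look-alike. (339,150) has an orange cap and isn't part of the job. The cups sit in the tray: white (298,200), blue (327,198), red (300,229), green (330,227). Pink at (323,271) is the look-alike. The green vial is the left carousel cup, near (196,249), and the mid-opening cup is empty.

```bash
python3 - <<'E'
from h import *
np.set_printoptions(precision=4,suppress=True)
c=read_camera("top");s=read_camera("scene")
w=read_camera("wrist");st=get_state()
R=np.array(w["R"]);print("wristcam",-R.T@np.array(w["t"]),"tcp",st["eef_pos"])
def two(a,b):
    o1,d1=ray(c,a);o2,d2=ray(s,b)
    A=np.stack([d1,-d2],1);k=np.linalg.lstsq(A,o2-o1,rcond=None)[0]
    p,q=o1+k[0]*d1,o2+k[1]*d2
    return (p+q)/2,np.linalg.norm(p-q)
print("red cap",two((380.3,269.1),(399.5,227.3)),onz(c,(380.3,269.1),.100))
print("blue cap",two((430.2,273.7),(474.1,230.5)),onz(c,(430.2,273.7),.12))
# white cap: bright blob
m=cv2.cvtColor(c["frame"],cv2.COLOR_RGB2GRAY)
print(m[216:240,364:392][::2,::2])
for n,uv in dict(red=(299.6,229.1),blue=(327,197.8),green=(329.3,226.8)).items(): print("cup",n,onz(c,uv,.015))
# tray outline & white cup
hsv=cv2.cvtColor(c["frame"],cv2.COLOR_RGB2HSV)
b=blobs(c,(0,0,170),(180,50,255),60,(275,180,350,250));print(b,onz(c,b[0][0],.015) if b else 0)
print(blobs(c,(0,0,185),(180,60,255),10,(360,212,394,240)))
E
```

```text
wristcam [ 0.2657 -0.6251  0.3749] tcp [ 0.1916 -0.6472  0.4045]
red cap (array([ 0.4361, -0.1954,  0.0961]), np.float64(0.000805069302241935)) [ 0.436  -0.1944  0.1   ]
blue cap (array([ 0.4192, -0.3453,  0.1149]), np.float64(0.0005473179038612263)) [ 0.4191 -0.3443  0.12  ]
[[ 31  31  30  30  31  29  31  34  31  31  30  31  31  32]
 [ 32  31  30  31  35  54  90 118  87  40  31  31  29  30]
 [ 30  29  30  36  77 122 180 209 190 115  39  32  31  29]
 [ 31  30  32  63 124 175 225 234 229 186  80  33  31  30]
 [ 31  31  42 105 153 200 234 236 235 207 118  34  31  32]
 [ 31  31  54 125 166 199 231 236 230 201 116  35  30  31]
 [ 31  31  55 129 169 189 209 214 200 172  83  32  30  31]
 [ 30  31  43 111 159 182 192 189 169 112  41  31  31  31]
 [ 30  31  32  61 124 168 191 163 109  46  30  30  30  30]
 [ 30  31  31  33  51  83  99  69  37  32  31  31  31  29]
 [ 30  30  29  31  31  31  32  31  30  30  31  31  31  28]
 [ 31  30  30  31  30  31  30  31  29  30  30  31  30  30]]
cup red [0.5756 0.0601 0.015 ]
cup blue [ 0.6813 -0.0337  0.015 ]
cup green [ 0.5819 -0.0398  0.015 ]
[([297.6, 199.8], [287, 189, 23, 22, 402])] [0.6758 0.0662 0.015 ]
[([377.5, 225.6], [373, 220, 10, 13, 97])]
```

```bash
python3 - <<'E'
from h import *
np.set_printoptions(precision=4,suppress=True)
c=read_camera("top")
g=cv2.cvtColor(c["frame"],cv2.COLOR_RGB2GRAY).astype(float)
ys,xs=np.mgrid[216:232,370:388];w=np.clip(g[216:232,370:388]-205,0,None);uv=((xs*w).sum()/w.sum(),(ys*w).sum()/w.sum());print("white cap",uv,onz(c,uv,.079))
m=(g<85).astype(np.uint8);b=np.zeros_like(m);b[228:250,205:225]=1
cn,_=cv2.findContours(m*b,0,1);cn=max(cn,key=cv2.contourArea);r=cv2.minAreaRect(cn);print("knob",r,cv2.boundingRect(cn),onz(c,r[0],.112))
bx=cv2.boxPoints(r);print([onz(c,p,.112)[:2] for p in bx])
print("green",blobs(c,(60,60,60),(90,255,255),6,(185,235,210,262)))
for n,uv,z in [("green",(196.2,249.2),.071),("front cup",(220.8,264),.046),("black",(241.5,246),.07),("white",(232.6,221.3),.072),("bl",(206,224),.046)]: print(n,onz(c,uv,z))
# base outline
w=(g>185).astype(np.uint8);b=np.zeros_like(w);b[200:285,175:262]=1;w=cv2.morphologyEx(w*b,cv2.MORPH_CLOSE,np.ones((3,3)))
cn,_=cv2.findContours(w,0,1);cn=max(cn,key=cv2.contourArea);r=cv2.minAreaRect(cn);print("base",r,[onz(c,p,.02)[:2] for p in cv2.boxPoints(r)])
E
```

```text
white cap (np.float64(378.068778280543), np.float64(224.24343891402714)) [ 0.5797 -0.1954  0.079 ]
knob ((214.5, 238.5), (11.0, 3.0), 90.0) (213, 233, 4, 12) [0.5379 0.3218 0.112 ]
[array([0.5552, 0.3269]), array([0.5551, 0.3175]), array([0.5206, 0.3166]), array([0.5207, 0.326 ])]
green [([195.0, 248.5], [193, 246, 5, 6, 22])]
green [0.5086 0.3894 0.071 ]
front cup [0.4615 0.315  0.046 ]
black [0.5169 0.2445 0.07  ]
white [0.5971 0.2742 0.072 ]
bl [0.5931 0.3668 0.046 ]
base ((220.79002380371094, 241.530029296875), (64.34671783447266, 63.07392120361328), 81.8698959350586) [array([0.6312, 0.4452]), array([0.6587, 0.2354]), array([0.4449, 0.2026]), array([0.4188, 0.4074])]
```

```bash
python3 -m jog '[{"rz":-6.5,"z":-8},{"rz":-7,"z":-8},{"rz":0}]' 40
python3 - <<'E'
from h import *
s=get_state();from scipy.spatial.transform import Rotation as R
print(s["eef_pos"],R.from_quat(s["tcp_rot"]).as_matrix().round(4))
E
```

```text
[ 0.1916231  -0.64719594  0.40460566] [[ 2.838e-01 -9.589e-01  0.000e+00]
 [-9.589e-01 -2.838e-01  2.000e-04]
 [-2.000e-04 -1.000e-04 -1.000e+00]]$[0]: bad value
```

```bash
python3 -m jog '[{"grip":0,"x":0,"y":0,"z":-8,"rx":0,"ry":0,"rz":7}]' 40; python3 -m jog --help | head; python3 - <<'E'
from h import *
s=get_state();from scipy.spatial.transform import Rotation as R
print(s["eef_pos"],R.from_quat(s["tcp_rot"]).as_matrix().round(4))
E
```

```text
time: 0.53
eef_pos: [0.1915, -0.6469, 0.4106]
tcp_rot: [0.763, -0.647, -0.001, -0.001]
contact_force: [0.1, 0.3, -0.4]
opening: 0.997
[ 0.19153408 -0.64689146  0.41063492] [[ 1.631e-01 -9.866e-01 -5.000e-04]
 [-9.866e-01 -1.631e-01  3.800e-03]
 [-3.800e-03 -1.000e-04 -1.000e+00]]invalid input: not JSON, or not a number
```

```bash
cat > go.py <<'E'
import sys
from h import *
from scipy.spatial.transform import Rotation as Ro
# args: goal grasp-point x y z (mm) and yaw of tool x (deg)
s=get_state();M=Ro.from_quat(s["tcp_rot"]).as_matrix();p=np.array(s["eef_pos"])
g=p+0.155*M[:,2]
yaw=np.degrees(np.arctan2(M[1,0],M[0,0]))
print("t",round(s["time"],2),"grasp pt mm",(g*1000).round(1),"yaw",yaw.round(2),"tilt deg",np.degrees(M[:2,2]).round(2),"open",round(s["opening"],3),"F",np.round(s["contact_force"],1),"q",np.round(s["qpos"],2))
if len(sys.argv)>3:
    G=np.array(list(map(float,sys.argv[1:4])))
    d=G-g*1000
    print("tool shift mm",(M.T@d).round(1), "rz deg", None if len(sys.argv)<5 else round((-(float(sys.argv[4])-yaw)+180)%360-180,2))
    if len(sys.argv)>4:
        y=np.radians(float(sys.argv[4]));T=np.array([[np.cos(y),np.sin(y),0],[np.sin(y),-np.cos(y),0],[0,0,-1]])
        print("after the turn:",(T.T@d).round(1))
        e=T@Ro.identity().as_matrix()
        print("rotvec deg",np.degrees(Ro.from_matrix(M.T@T).as_rotvec()).round(2))
E
python3 -m jog '[{"grip":0,"rz":7},{"grip":0,"rz":2.6}]'; python3 go.py 436 -195 240 -90
```

```text
t 0.53 grasp pt mm [ 191.5 -646.3  255.6] yaw -80.61 tilt deg [-0.03  0.22] open 0.997 F [ 0.1  0.3 -0.4] q [-1.43  0.28  1.57  0.    1.29 -0.03]
tool shift mm [-405.3 -314.9   17.2] rz deg 9.39
after the turn: [-451.3 -244.5   15.6]
rotvec deg [0.01 0.22 9.39]$[0]: bad value
```

```bash
python3 -m jog '[{"grip":0,"x":0,"y":0,"z":0,"rx":0,"ry":0,"rz":7},{"grip":0,"x":0,"y":0,"z":0,"rx":0,"ry":0.2,"rz":2.4},{"grip":0,"x":-35,"y":-20,"z":0,"rx":0,"ry":0,"rz":0},{"grip":0,"x":-35,"y":-20,"z":0,"rx":0,"ry":0,"rz":0},{"grip":0,"x":-35,"y":-20,"z":0,"rx":0,"ry":0,"rz":0},{"grip":0,"x":-35,"y":-20,"z":0,"rx":0,"ry":0,"rz":0},{"grip":0,"x":-35,"y":-20,"z":0,"rx":0,"ry":0,"rz":0},{"grip":0,"x":-35,"y":-20,"z":0,"rx":0,"ry":0,"rz":0}]'; python3 go.py 436 -195 240 -90
```

```text
time: 1.2
eef_pos: [0.3118, -0.4352, 0.4121]
tcp_rot: [0.707, -0.707, 0.002, 0.001]
contact_force: [0.9, -0.0, -0.4]
opening: 1.004
t 1.2 grasp pt mm [ 311.9 -435.8  257.1] yaw -89.94 tilt deg [ 0.02 -0.22] open 1.004 F [ 0.9 -0.  -0.4] q [-1.14 -0.03  1.91 -0.    1.26  0.43]
tool shift mm [-240.8 -124.4   16.3] rz deg 0.06
after the turn: [-240.8 -124.1   17.1]
rotvec deg [-0.02 -0.22  0.06]
```

```bash
python3 -m jog '[{"grip":0,"x":-35,"y":-18,"z":2,"rx":0,"ry":-0.2,"rz":0},{"grip":0,"x":-35,"y":-18,"z":2,"rx":0,"ry":0,"rz":0},{"grip":0,"x":-35,"y":-18,"z":2,"rx":0,"ry":0,"rz":0},{"grip":0,"x":-35,"y":-18,"z":2,"rx":0,"ry":0,"rz":0},{"grip":0,"x":-35,"y":-18,"z":2,"rx":0,"ry":0,"rz":0},{"grip":0,"x":-35,"y":-18,"z":2,"rx":0,"ry":0,"rz":0},{"grip":0,"x":-31,"y":-16,"z":2,"rx":0,"ry":0,"rz":0},{"grip":0,"x":0,"y":0,"z":0,"rx":0,"ry":0,"rz":0}]'; python3 go.py 436 -195 60 -90
python3 - <<'E'
from h import *
c=read_camera("wrist");crop(c,0,0,640,400,1.2,"w1.png")
b=blobs(c,(0,140,90),(8,255,255),100);print(b)
for z in(.096,.1): print([onz(c,x[0],z).round(4) for x in b])
E
```

```text
time: 1.87
eef_pos: [0.4363, -0.1913, 0.3977]
tcp_rot: [0.71, -0.704, -0.0, -0.001]
contact_force: [-0.2, -0.1, 0.7]
opening: 1.001
t 1.87 grasp pt mm [ 436.4 -190.9  242.7] yaw -89.57 tilt deg [0.05 0.13] open 1.001 F [-0.2 -0.1  0.7] q [-0.63 -0.16  2.06  0.    1.24  0.94]
tool shift mm [  4.5   0.6 182.7] rz deg 0.43
after the turn: [  4.1   0.4 182.7]
rotvec deg [-0.05  0.13  0.43]
[([89.1, 41.3], [45, 0, 90, 85, 5855]), ([405.2, 108.2], [384, 102, 44, 14, 478]), ([330.3, 190.8], [313, 171, 36, 40, 1139])]
[array([0.5619, 0.0063, 0.096 ]), array([ 0.5113, -0.2608,  0.096 ]), array([ 0.4346, -0.1955,  0.096 ])]
[array([0.5612, 0.0034, 0.1   ]), array([ 0.5114, -0.2598,  0.1   ]), array([ 0.4358, -0.1955,  0.1   ])]
```

View pics/w1.png

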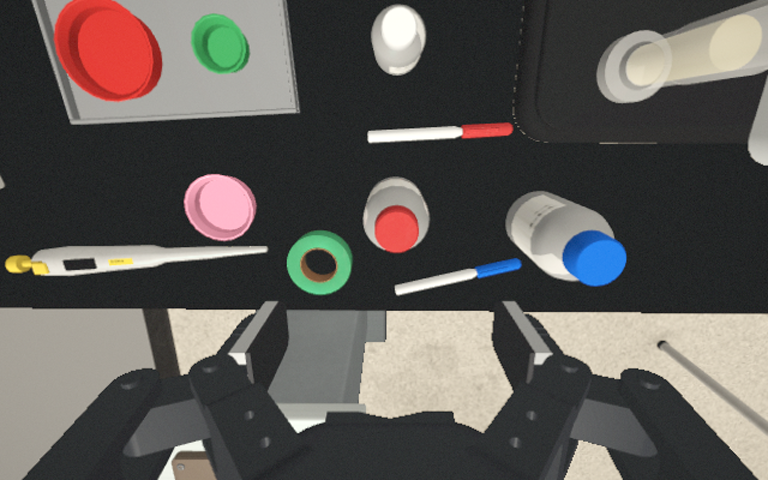

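The wrist view puts the red cap at raw (330,191), which gives (436,-195). That agrees with the top view, so I'll descend.

```bash
python3 -m jog '[{"grip":0,"x":4,"y":0.5,"z":30,"rx":0,"ry":0,"rz":0.4},{"grip":0,"x":0,"y":0,"z":30,"rx":0,"ry":0,"rz":0},{"grip":0,"x":0,"y":0,"z":30,"rx":0,"ry":0,"rz":0},{"grip":0,"x":0,"y":0,"z":30,"rx":0,"ry":0,"rz":0},{"grip":0,"x":0,"y":0,"z":30,"rx":0,"ry":0,"rz":0},{"grip":0,"x":0,"y":0,"z":20,"rx":0,"ry":0,"rz":0},{"grip":0,"x":0,"y":0,"z":14,"rx":0,"ry":0,"rz":0},{"grip":0,"x":0,"y":0,"z":0,"rx":0,"ry":0,"rz":0}]'; python3 go.py 436 -195 58 -90
```

```text
time: 2.58
eef_pos: [0.4328, -0.2, 0.2107]
tcp_rot: [-0.705, 0.71, 0.003, -0.001]
contact_force: [-1.0, 0.1, -1.0]
opening: 0.999
t 2.58 grasp pt mm [ 431.9 -199.4   55.7] yaw -90.4 tilt deg [-0.32  0.22] open 0.999 F [-1.   0.1 -1. ] q [-0.65  0.11  2.18 -0.    0.86  0.93]
tool shift mm [-4.5 -4.  -2.3] rz deg -0.4
after the turn: [-4.4 -4.1 -2.3]
rotvec deg [ 0.32  0.22 -0.4 ]
```

```bash
python3 -m jog '[{"grip":0,"x":0,"y":0,"z":0,"rx":0,"ry":0,"rz":0},{"grip":0,"x":0,"y":0,"z":0,"rx":0,"ry":0,"rz":0}]' >/dev/null; python3 go.py 436 -195 58 -90
```

```text
t 2.75 grasp pt mm [ 435.1 -201.1   60.1] yaw -90.36 tilt deg [ 0.1  -0.08] open 1.0 F [0.1 0.2 0.9] q [-0.64  0.11  2.17 -0.    0.86  0.93]
tool shift mm [-6.1 -0.9  2.1] rz deg -0.36
after the turn: [-6.1 -0.9  2.1]
rotvec deg [-0.1  -0.08 -0.36]
```

```bash
python3 -m jog '[{"grip":0,"x":-6,"y":-1,"z":2,"rx":0,"ry":0,"rz":-0.4},{"grip":0,"x":0,"y":0,"z":0,"rx":0,"ry":0,"rz":0},{"grip":0.5,"x":0,"y":0,"z":0,"rx":0,"ry":0,"rz":0},{"grip":1,"x":0,"y":0,"z":0,"rx":0,"ry":0,"rz":0},{"grip":1,"x":0,"y":0,"z":0,"rx":0,"ry":0,"rz":0},{"grip":1,"x":0,"y":0,"z":0,"rx":0,"ry":0,"rz":0},{"grip":1,"x":0,"y":0,"z":0,"rx":0,"ry":0,"rz":0},{"grip":1,"x":0,"y":0,"z":0,"rx":0,"ry":0,"rz":0}]' 40; python3 go.py 436 -195 58 -90
```

```text
time: 3.42
eef_pos: [0.436, -0.1941, 0.2128]
tcp_rot: [0.708, -0.707, 0.001, -0.0]
contact_force: [-0.5, 1.0, 4.9]
opening: 0.663
t 3.42 grasp pt mm [ 436.2 -194.3   57.8] yaw -89.91 tilt deg [ 0.08 -0.05] open 0.663 F [-0.5  1.   4.9] q [-0.63  0.11  2.18  0.    0.85  0.94]
tool shift mm [ 0.7  0.2 -0.2] rz deg 0.09
after the turn: [ 0.7  0.2 -0.2]
rotvec deg [-0.08 -0.05  0.09]
```

```bash
python3 -m jog '[{"grip":1,"x":0,"y":0,"z":-15,"rx":0,"ry":0,"rz":0},{"grip":1,"x":0,"y":0,"z":-25,"rx":0,"ry":0,"rz":0},{"grip":1,"x":0,"y":0,"z":-25,"rx":0,"ry":0,"rz":0},{"grip":1,"x":0,"y":0,"z":-20,"rx":0,"ry":0,"rz":0},{"grip":1,"x":0,"y":0,"z":0,"rx":0,"ry":0,"rz":0},{"grip":1,"x":0,"y":0,"z":0,"rx":0,"ry":0,"rz":0}]' 40; python3 go.py 576 60 143 -90; python3 - <<'E'
from h import *
c=read_camera("wrist");crop(c,0,0,640,400,1.2,"w2.png");c=read_camera("scene");crop(c,280,120,520,300,3,"s2.png")
E
```

```text
time: 3.92
eef_pos: [0.4355, -0.1939, 0.2972]
tcp_rot: [0.708, -0.707, 0.001, -0.0]
contact_force: [0.4, 0.2, -1.0]
opening: 0.668
t 3.92 grasp pt mm [ 435.7 -194.   142.2] yaw -89.91 tilt deg [ 0.09 -0.06] open 0.668 F [ 0.4  0.2 -1. ] q [-0.63 -0.04  2.14  0.    1.03  0.94]
tool shift mm [-253.8 -140.7   -0.9] rz deg 0.09
after the turn: [-254.  -140.3   -0.8]
rotvec deg [-0.08 -0.06  0.09]
```

View pics/s2.png

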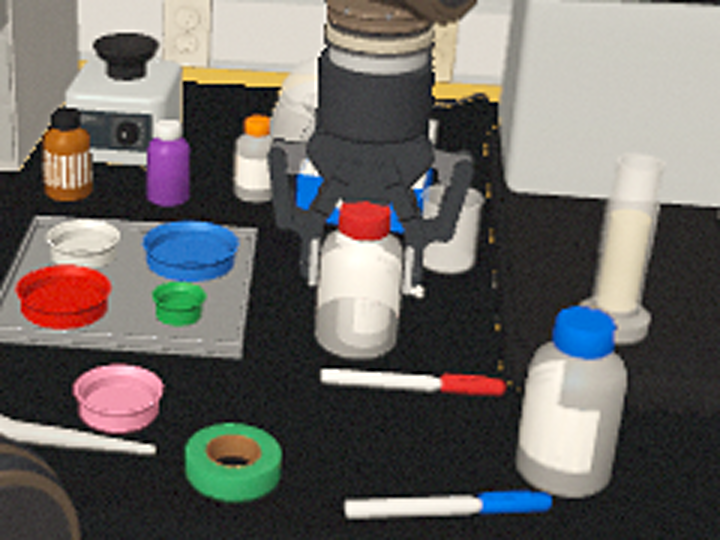

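View pics/w2.png

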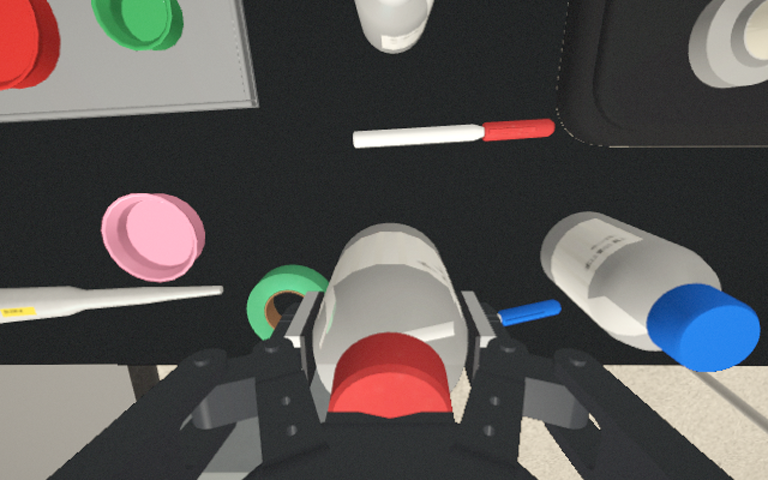

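Red bottle held upright. Moving over the red cup.

```bash
python3 -m jog '[{"grip":1,"x":-20,"y":-10,"z":0,"rx":0,"ry":0,"rz":0},{"grip":1,"x":-35,"y":-20,"z":0,"rx":0,"ry":0,"rz":0},{"grip":1,"x":-35,"y":-20,"z":0,"rx":0,"ry":0,"rz":0},{"grip":1,"x":-35,"y":-20,"z":0,"rx":0,"ry":0,"rz":0},{"grip":1,"x":-35,"y":-20,"z":0,"rx":0,"ry":0,"rz":0},{"grip":1,"x":-35,"y":-20,"z":0,"rx":0,"ry":0,"rz":0},{"grip":1,"x":-34,"y":-20,"z":0,"rx":0,"ry":0,"rz":0},{"grip":1,"x":-25,"y":-10,"z":0,"rx":0,"ry":0,"rz":0}]'>/dev/null;  python3 -m jog '[{"grip":1,"x":0,"y":0,"z":0,"rx":0,"ry":0,"rz":0},{"grip":1,"x":0,"y":0,"z":0,"rx":0,"ry":0,"rz":0}]'; python3 go.py 576 60 68 -90; python3 - <<'E'
from h import *
c=read_camera("wrist");crop(c,0,0,640,400,1.2,"w3.png")
for n,lo,hi in [("blue",(100,150,80),(125,255,255)),("green",(50,120,50),(85,255,255)),("red",(0,150,80),(8,255,255))]:
    for b in blobs(c,lo,hi,300): print(n,b,onz(c,b[0],.02).round(4))
b=blobs(c,(0,0,165),(180,40,255),600);print([(x,onz(c,x[0],.02).round(4)) for x in b])
c=read_camera("top");crop(c,180,150,440,300,3,"t3.png")
E
```

```text
time: 4.85
eef_pos: [0.5746, 0.0618, 0.2942]
tcp_rot: [0.709, -0.705, -0.002, 0.002]
contact_force: [0.1, -0.5, -2.1]
opening: 0.657
t 4.85 grasp pt mm [573.9  61.8 139.2] yaw -89.74 tilt deg [-0.27 -0.  ] open 0.657 F [ 0.1 -0.5 -2.1] q [-0.07  0.19  1.9  -0.    1.05  1.5 ]
tool shift mm [ 1.8 -2.4 71.2] rz deg 0.26
after the turn: [ 1.8 -2.1 71.2]
rotvec deg [ 0.27 -0.    0.26]
blue ([454.6, 60.4], [395, 0, 120, 125, 12010]) [ 0.6829 -0.0357  0.02  ]
green ([443.4, 190.5], [416, 166, 57, 52, 2341]) [ 0.5801 -0.0406  0.02  ]
green ([463.4, 380.3], [449, 354, 36, 46, 598]) [ 0.3655 -0.0894  0.02  ]
red ([328.3, 177.5], [279, 151, 97, 68, 3380]) [0.5912 0.0592 0.02  ]
red ([324.9, 314.8], [273, 277, 104, 72, 5646]) [0.4499 0.0614 0.02  ]
[(([320.1, 68.9], [275, 20, 92, 100, 6882]), array([0.6766, 0.0662, 0.02  ])), (([99.2, 188.5], [0, 91, 178, 273, 9831]), array([0.5804, 0.2567, 0.02  ])), (([332.0, 226.8], [266, 193, 118, 98, 2660]), array([0.5455, 0.0555, 0.02  ])), (([600.2, 260.8], [559, 254, 81, 14, 812]), array([ 0.5126, -0.1947,  0.02  ]))]
```

View pics/w3.png

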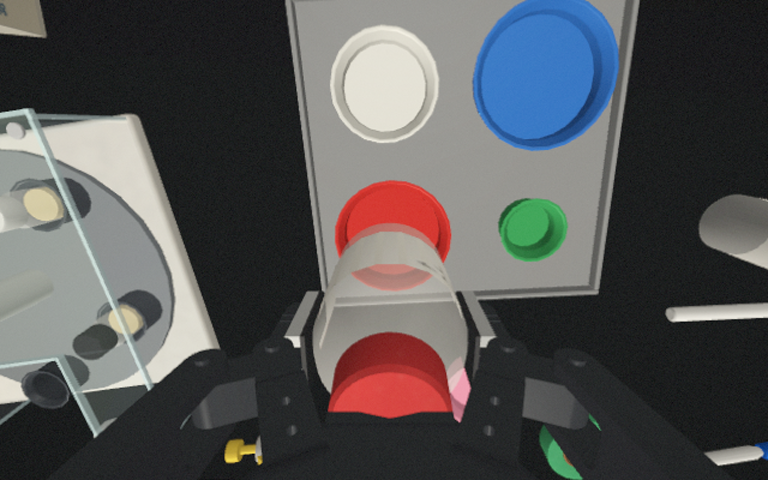

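```bash
python3 -m jog '[{"grip":1,"x":1.5,"y":-1.5,"z":15,"rx":0.25,"ry":0,"rz":0.2},{"grip":1,"x":0,"y":0,"z":20,"rx":0,"ry":0,"rz":0},{"grip":1,"x":0,"y":0,"z":18,"rx":0,"ry":0,"rz":0},{"grip":1,"x":0,"y":0,"z":12,"rx":0,"ry":0,"rz":0},{"grip":1,"x":0,"y":0,"z":3,"rx":0,"ry":0,"rz":0},{"grip":1,"x":0,"y":0,"z":0,"rx":0,"ry":0,"rz":0},{"grip":1,"x":0,"y":0,"z":0,"rx":0,"ry":0,"rz":0}]'; python3 go.py 575 60.5 65 -90
python3 -m jog '[{"grip":1,"x":0,"y":0,"z":2,"rx":0,"ry":0,"rz":0},{"grip":1,"x":0,"y":0,"z":0,"rx":0,"ry":0,"rz":0},{"grip":1,"x":0,"y":0,"z":0,"rx":0,"ry":0,"rz":0}]'; python3 go.py 575 60.5 65 -90
```

```text
time: 5.53
eef_pos: [0.577, 0.0583, 0.2294]
tcp_rot: [-0.706, 0.708, -0.002, 0.002]
contact_force: [0.8, -0.2, -1.1]
opening: 0.661
t 5.53 grasp pt mm [577.8  58.3  74.4] yaw -90.16 tilt deg [ 0.3  -0.01] open 0.661 F [ 0.8 -0.2 -1.1] q [-0.07  0.29  1.93  0.    0.92  1.5 ]
tool shift mm [-2.2  2.9  9.4] rz deg -0.16
after the turn: [-2.2  2.8  9.4]
rotvec deg [-0.3  -0.01 -0.16]
time: 5.78
eef_pos: [0.5771, 0.0589, 0.2278]
tcp_rot: [-0.706, 0.708, -0.002, 0.002]
contact_force: [-0.4, -0.4, -1.7]
opening: 0.661
t 5.78 grasp pt mm [578.   58.9  72.8] yaw -90.1 tilt deg [ 0.34 -0.01] open 0.661 F [-0.4 -0.4 -1.7] q [-0.07  0.29  1.93  0.    0.92  1.5 ]
tool shift mm [-1.6  3.1  7.8] rz deg -0.1
after the turn: [-1.6  3.   7.8]
rotvec deg [-0.34 -0.01 -0.1 ]
```

```bash
python3 -m jog '[{"grip":1,"x":-1.5,"y":2.5,"z":2,"rx":-0.3,"ry":0,"rz":0},{"grip":1,"x":0,"y":0,"z":2,"rx":0,"ry":0,"rz":0},{"grip":1,"x":0,"y":0,"z":1,"rx":0,"ry":0,"rz":0},{"grip":1,"x":0,"y":0,"z":0,"rx":0,"ry":0,"rz":0}]'; python3 go.py 575 60.5 65 -90
python3 -m jog '[{"grip":1,"x":0,"y":0,"z":1.5,"rx":0,"ry":0,"rz":0},{"grip":1,"x":0,"y":0,"z":0,"rx":0,"ry":0,"rz":0}]'; python3 go.py 575 60.5 65 -90
```

```text
time: 6.12
eef_pos: [0.5741, 0.0605, 0.2215]
tcp_rot: [-0.707, 0.708, 0.001, -0.001]
contact_force: [-0.9, 0.2, -0.9]
opening: 0.667
t 6.12 grasp pt mm [573.8  60.5  66.5] yaw -90.1 tilt deg [-0.09  0.  ] open 0.667 F [-0.9  0.2 -0.9] q [-0.07  0.29  1.94 -0.    0.91  1.5 ]
tool shift mm [ 0.  -1.2  1.5] rz deg -0.1
after the turn: [ 0.  -1.2  1.5]
rotvec deg [ 0.09  0.   -0.1 ]
time: 6.28
eef_pos: [0.5746, 0.0604, 0.2209]
tcp_rot: [-0.706, 0.708, 0.0, -0.0]
contact_force: [-1.3, -0.4, 2.1]
opening: 0.663
t 6.28 grasp pt mm [574.5  60.4  65.9] yaw -90.11 tilt deg [-0.03  0.  ] open 0.663 F [-1.3 -0.4  2.1] q [-0.07  0.3   1.93  0.    0.91  1.5 ]
tool shift mm [-0.1 -0.5  0.9] rz deg -0.11
after the turn: [-0.1 -0.5  0.9]
rotvec deg [ 0.03  0.   -0.11]
```

```bash
python3 -m jog '[{"grip":1,"x":0,"y":0,"z":1,"rx":0,"ry":0,"rz":0},{"grip":1,"x":0,"y":0,"z":0,"rx":0,"ry":0,"rz":0}]'; python3 -m jog '[{"grip":0.25,"x":0,"y":0,"z":0,"rx":0,"ry":0,"rz":0},{"grip":0.1,"x":0,"y":0,"z":0,"rx":0,"ry":0,"rz":0},{"grip":0.1,"x":0,"y":0,"z":0,"rx":0,"ry":0,"rz":0},{"grip":0.1,"x":0,"y":0,"z":0,"rx":0,"ry":0,"rz":0},{"grip":0.1,"x":0,"y":0,"z":0,"rx":0,"ry":0,"rz":0}]'; python3 go.py; python3 - <<'E'
from h import *
c=read_camera("wrist");crop(c,100,100,540,400,1.6,"w4.png")
E
```

```text
time: 6.45
eef_pos: [0.5748, 0.0604, 0.2209]
tcp_rot: [-0.706, 0.708, 0.0, -0.0]
contact_force: [-2.8, 0.2, 7.7]
opening: 0.659
time: 6.87
eef_pos: [0.5743, 0.0603, 0.2191]
tcp_rot: [-0.706, 0.708, 0.0, -0.0]
contact_force: [-1.0, -0.1, -1.0]
opening: 0.9
t 6.87 grasp pt mm [574.1  60.4  64.1] yaw -90.11 tilt deg [-0.06  0.  ] open 0.9 F [-1.  -0.1 -1. ] q [-0.07  0.3   1.94 -0.    0.91  1.5 ]
```

View pics/w4.png

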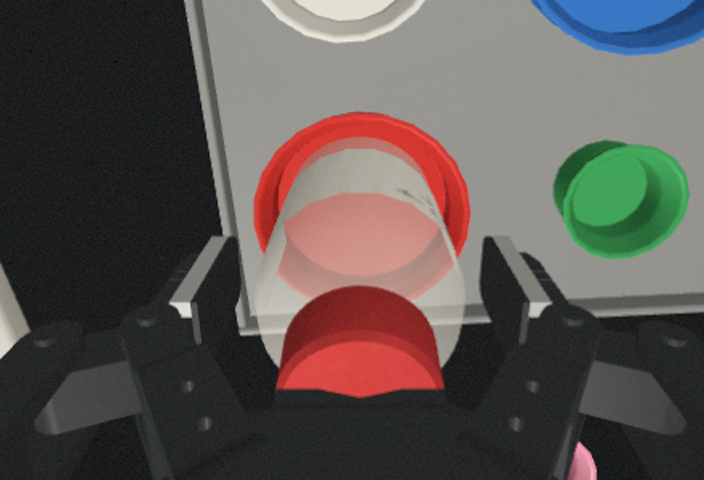

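Red is seated (contact at grasp z ≈ 66, so the cup floor is at about 8 mm). Next is the blue bottle.

```bash
python3 -m jog '[{"grip":0.1,"x":0,"y":0,"z":-20,"rx":0,"ry":0,"rz":0},{"grip":0,"x":0,"y":0,"z":-40,"rx":0,"ry":0,"rz":0},{"grip":0,"x":0,"y":0,"z":-40,"rx":0,"ry":0,"rz":0},{"grip":0,"x":20,"y":5,"z":-40,"rx":0,"ry":0,"rz":0},{"grip":0,"x":36,"y":14,"z":-10,"rx":0,"ry":0,"rz":0},{"grip":0,"x":36,"y":14,"z":0,"rx":0,"ry":0,"rz":0},{"grip":0,"x":36,"y":14,"z":0,"rx":0,"ry":0,"rz":0},{"grip":0,"x":36,"y":14,"z":0,"rx":0,"ry":0,"rz":0}]'>/dev/null;  python3 -m jog '[{"grip":0,"x":36,"y":14,"z":0,"rx":0,"ry":0,"rz":0},{"grip":0,"x":36,"y":14,"z":0,"rx":0,"ry":0,"rz":0},{"grip":0,"x":36,"y":14,"z":0,"rx":0,"ry":0,"rz":0},{"grip":0,"x":36,"y":14,"z":0,"rx":0,"ry":0,"rz":0},{"grip":0,"x":36,"y":14,"z":0,"rx":0,"ry":0,"rz":0},{"grip":0,"x":36,"y":14,"z":0,"rx":0,"ry":0,"rz":0},{"grip":0,"x":0,"y":0,"z":0,"rx":0,"ry":0,"rz":0},{"grip":0,"x":0,"y":0,"z":0,"rx":0,"ry":0,"rz":0}]'; python3 go.py 419 -345 78 -90; python3 - <<'E'
from h import *
c=read_camera("wrist");crop(c,0,0,640,400,1.2,"w5.png")
for b in blobs(c,(100,150,80),(125,255,255),300): print(b,onz(c,b[0],.115).round(4),onz(c,b[0],.12).round(4))
c=read_camera("top");crop(c,180,150,440,300,3,"t5.png")
E
```

```text
time: 8.25
eef_pos: [0.4282, -0.3196, 0.3664]
tcp_rot: [-0.705, 0.709, 0.0, -0.0]
contact_force: [-0.4, 1.2, -0.0]
opening: 0.999
t 8.25 grasp pt mm [ 428.1 -319.5  211.4] yaw -90.34 tilt deg [-0.05  0.02] open 0.999 F [-0.4  1.2 -0. ] q [-0.83  0.01  1.96 -0.    1.17  0.75]
tool shift mm [ 25.6   8.8 133.4] rz deg -0.34
after the turn: [ 25.5   9.1 133.4]
rotvec deg [ 0.05  0.02 -0.34]
([357.7, 217.4], [334, 191, 50, 53, 2096]) [ 0.418  -0.3458  0.115 ] [ 0.42   -0.3452  0.12  ]
([311.4, 226.7], [297, 219, 32, 17, 310]) [ 0.4101 -0.3081  0.115 ] [ 0.4122 -0.3083  0.12  ]
```

View pics/w5.png

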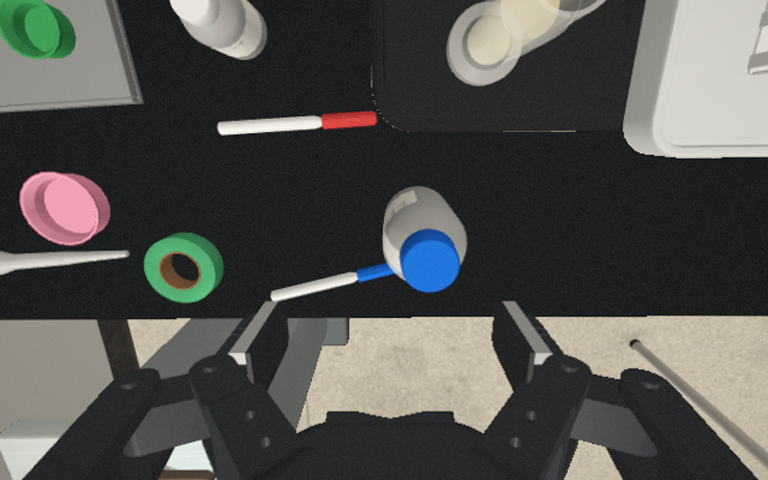

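View pics/t5.png

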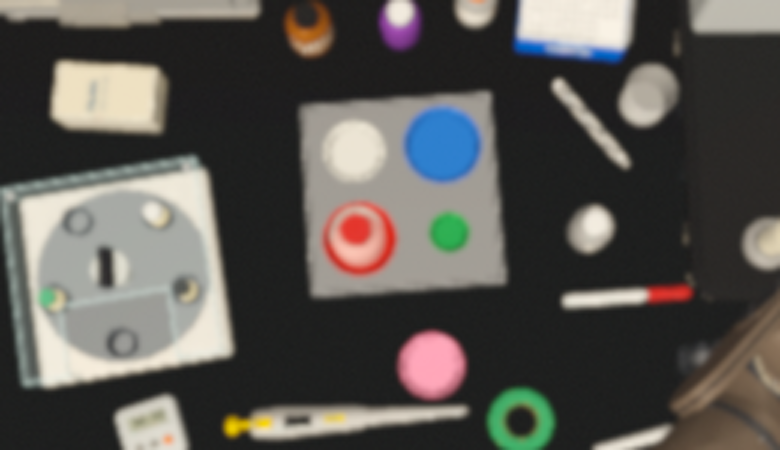

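```bash
python3 -m jog '[{"grip":0,"x":25,"y":9,"z":0,"rx":0,"ry":0,"rz":-0.3},{"grip":0,"x":0,"y":0,"z":10,"rx":0,"ry":0,"rz":0},{"grip":0,"x":0,"y":0,"z":10,"rx":0,"ry":0,"rz":0},{"grip":0,"x":0,"y":0,"z":0,"rx":0,"ry":0,"rz":0}]'>/dev/null; python3 go.py 419 -345.5 78 -90
```

```text
t 8.68 grasp pt mm [ 419.4 -340.3  188.5] yaw -89.74 tilt deg [-0.23  0.26] open 0.997 F [-0.1  0.2 -1. ] q [-0.87  0.05  1.96 -0.    1.14  0.7 ]
tool shift mm [ 5.700e+00 -1.000e-01  1.105e+02] rz deg 0.26
after the turn: [  5.2   0.4 110.5]
rotvec deg [0.23 0.26 0.26]
```

```bash
python3 -m jog '[{"grip":0,"x":3,"y":0,"z":25,"rx":0.1,"ry":0.1,"rz":0.1},{"grip":0,"x":0,"y":0,"z":25,"rx":0,"ry":0,"rz":0},{"grip":0,"x":0,"y":0,"z":20,"rx":0,"ry":0,"rz":0},{"grip":0,"x":0,"y":0,"z":0,"rx":0,"ry":0,"rz":0},{"grip":0,"x":0,"y":0,"z":0,"rx":0,"ry":0,"rz":0},{"grip":0,"x":0,"y":0,"z":0,"rx":0,"ry":0,"rz":0}]'>/dev/null; python3 go.py 419 -345.5 78 -90
```

```text
t 9.18 grasp pt mm [ 421.  -346.   122.6] yaw -89.85 tilt deg [ 0.11 -0.15] open 0.997 F [ 1.  -0.6 -0.5] q [-0.87  0.14  2.   -0.    1.    0.69]
tool shift mm [-0.6  2.1 44.6] rz deg 0.15
after the turn: [-0.5  2.  44.6]
rotvec deg [-0.11 -0.15  0.15]
```

```bash
python3 -m jog '[{"grip":0,"x":-0.5,"y":2,"z":20,"rx":0,"ry":0,"rz":0},{"grip":0,"x":0,"y":0,"z":20,"rx":0,"ry":0,"rz":0},{"grip":0,"x":0,"y":0,"z":4,"rx":0,"ry":0,"rz":0},{"grip":0,"x":0,"y":0,"z":0,"rx":0,"ry":0,"rz":0},{"grip":0.3,"x":0,"y":0,"z":0,"rx":0,"ry":0,"rz":0},{"grip":1,"x":0,"y":0,"z":0,"rx":0,"ry":0,"rz":0},{"grip":1,"x":0,"y":0,"z":0,"rx":0,"ry":0,"rz":0},{"grip":1,"x":0,"y":0,"z":0,"rx":0,"ry":0,"rz":0}]' 40; python3 go.py 419 -345.5 78 -90;python3 -m jog '[{"grip":1,"x":0,"y":0,"z":0,"rx":0,"ry":0,"rz":0},{"grip":1,"x":0,"y":0,"z":-20,"rx":0,"ry":0,"rz":0},{"grip":1,"x":0,"y":0,"z":-30,"rx":0,"ry":0,"rz":0},{"grip":1,"x":0,"y":0,"z":-30,"rx":0,"ry":0,"rz":0},{"grip":1,"x":0,"y":0,"z":-10,"rx":0,"ry":0,"rz":0},{"grip":1,"x":0,"y":0,"z":0,"rx":0,"ry":0,"rz":0},{"grip":1,"x":0,"y":0,"z":0,"rx":0,"ry":0,"rz":0}]'; python3 go.py 682 -34.5 180 -90; python3 - <<'E'
from h import *
c=read_camera("scene");crop(c,280,60,540,310,2.3,"s6.png")
E
```

```text
time: 9.85
eef_pos: [0.4188, -0.3461, 0.2348]
tcp_rot: [0.708, -0.707, 0.003, 0.0]
contact_force: [-0.3, 1.8, 7.0]
opening: 0.728
t 9.85 grasp pt mm [ 419.4 -346.8   79.8] yaw -89.92 tilt deg [ 0.21 -0.24] open 0.728 F [-0.3  1.8  7. ] q [-0.88  0.21  2.02  0.    0.91  0.69]
tool shift mm [-1.3  0.4  1.8] rz deg 0.08
after the turn: [-1.3  0.4  1.8]
rotvec deg [-0.2  -0.24  0.08]
time: 10.43
eef_pos: [0.4178, -0.3452, 0.3222]
tcp_rot: [0.708, -0.707, 0.001, 0.0]
contact_force: [0.6, 0.1, -1.2]
opening: 0.727
t 10.43 grasp pt mm [ 418.  -345.5  167.2] yaw -89.91 tilt deg [ 0.06 -0.12] open 0.727 F [ 0.6  0.1 -1.2] q [-0.88  0.08  1.97 -0.    1.09  0.69]
tool shift mm [-310.6 -264.5  -13.2] rz deg 0.09
after the turn: [-311.  -264.   -12.8]
rotvec deg [-0.06 -0.12  0.09]
```

View pics/s6.png

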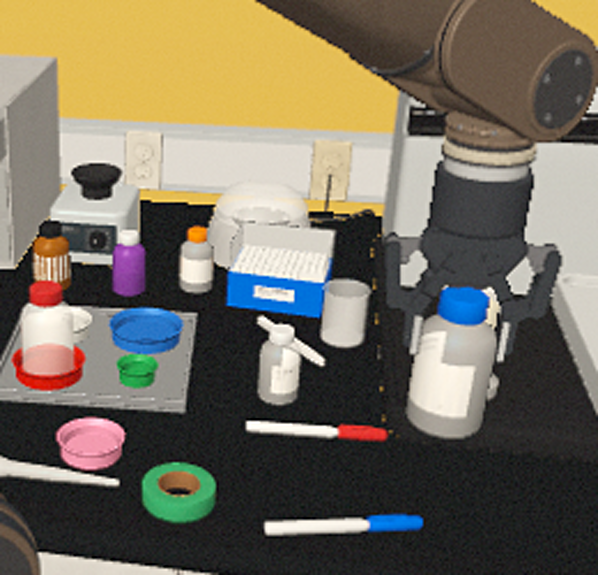

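```bash
python3 -m jog '[{"grip":1,"x":0,"y":0,"z":-20,"rx":0,"ry":0,"rz":0},{"grip":1,"x":-20,"y":-15,"z":-3,"rx":0,"ry":0,"rz":0},{"grip":1,"x":-30,"y":-25,"z":0,"rx":0,"ry":0,"rz":0},{"grip":1,"x":-30,"y":-25,"z":0,"rx":0,"ry":0,"rz":0},{"grip":1,"x":-30,"y":-26,"z":0,"rx":0,"ry":0,"rz":0},{"grip":1,"x":-30,"y":-26,"z":0,"rx":0,"ry":0,"rz":0},{"grip":1,"x":-30,"y":-26,"z":0,"rx":0,"ry":0,"rz":0},{"grip":1,"x":-30,"y":-26,"z":0,"rx":0,"ry":0,"rz":0}]' >/dev/null;python3 -m jog '[{"grip":1,"x":-30,"y":-26,"z":0,"rx":0,"ry":0,"rz":0},{"grip":1,"x":-30,"y":-26,"z":0,"rx":0,"ry":0,"rz":0},{"grip":1,"x":-30,"y":-26,"z":0,"rx":0,"ry":0,"rz":0},{"grip":1,"x":-20,"y":-16,"z":0,"rx":0,"ry":0,"rz":0},{"grip":1,"x":0,"y":0,"z":0,"rx":0,"ry":0,"rz":0},{"grip":1,"x":0,"y":0,"z":0,"rx":0,"ry":0,"rz":0},{"grip":1,"x":0,"y":0,"z":0,"rx":0,"ry":0,"rz":0}]'; python3 go.py 682 -34.5 100 -90; python3 - <<'E'
from h import *
c=read_camera("wrist");crop(c,0,0,640,400,1.2,"w7.png")
for n,lo,hi in [("blue",(100,150,80),(125,255,255)),("green",(50,120,50),(85,255,255)),("red",(0,150,80),(8,255,255))]:
    for b in blobs(c,lo,hi,300): print(n,b,onz(c,b[0],.024).round(4))
b=blobs(c,(0,0,165),(180,40,255),600);print([(x,onz(c,x[0],.024).round(4)) for x in b])
E
```

```text
time: 11.73
eef_pos: [0.6798, -0.0352, 0.3424]
tcp_rot: [0.708, -0.707, -0.001, 0.002]
contact_force: [-0.4, 0.1, -1.0]
opening: 0.725
t 11.73 grasp pt mm [679.2 -35.4 187.4] yaw -89.9 tilt deg [-0.22 -0.08] open 0.725 F [-0.4  0.1 -1. ] q [-0.2   0.35  1.61 -0.    1.18  1.37]
tool shift mm [-1.  -3.1 87.4] rz deg 0.1
after the turn: [-0.9 -2.8 87.4]
rotvec deg [ 0.22 -0.08  0.1 ]
blue ([457.1, 48.0], [413, 0, 158, 78, 1958]) [ 0.8036 -0.1521  0.024 ]
blue ([323.2, 164.1], [280, 140, 87, 57, 2791]) [ 0.6995 -0.0336  0.024 ]
blue ([327.3, 310.5], [271, 266, 114, 86, 7281]) [ 0.525  -0.0385  0.024 ]
red ([223.6, 251.6], [203, 238, 58, 41, 558]) [0.6021 0.0755 0.024 ]
red ([531.6, 311.5], [514, 306, 34, 12, 315]) [ 0.5245 -0.2781  0.024 ]
[(([257.2, 13.5], [238, 0, 37, 32, 992]), array([0.83 , 0.023, 0.024])), (([369.1, 10.7], [347, 0, 51, 26, 848]), array([ 0.8323, -0.0728,  0.024 ])), (([537.0, 30.8], [432, 0, 208, 72, 11995]), array([ 0.8169, -0.2193,  0.024 ])), (([484.0, 151.3], [452, 105, 66, 97, 1019]), array([ 0.7124, -0.1913,  0.024 ])), (([542.3, 140.3], [525, 117, 43, 40, 877]), array([ 0.723 , -0.2457,  0.024 ])), (([225.6, 187.0], [192, 156, 68, 65, 3175]), array([0.6756, 0.0659, 0.024 ])), (([63.6, 255.5], [0, 202, 122, 165, 4361]), array([0.5974, 0.2505, 0.024 ])), (([323.0, 250.9], [259, 203, 121, 116, 5670]), array([ 0.6031, -0.0334,  0.024 ])), (([481.2, 278.5], [458, 250, 43, 50, 681]), array([ 0.5688, -0.2121,  0.024 ]))]
```

View pics/w7.png

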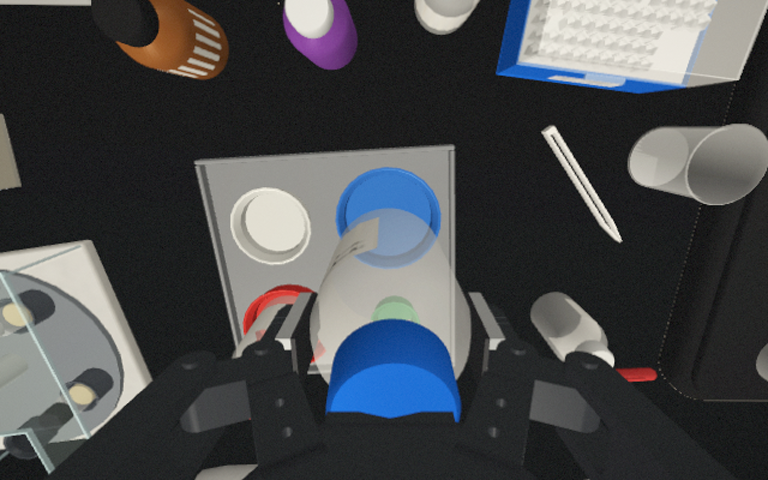

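```bash
python3 -m jog '[{"grip":1,"x":-0.5,"y":-2,"z":20,"rx":0.2,"ry":0,"rz":0.1},{"grip":1,"x":0,"y":0,"z":25,"rx":0,"ry":0,"rz":0},{"grip":1,"x":0,"y":0,"z":25,"rx":0,"ry":0,"rz":0},{"grip":1,"x":0,"y":0,"z":12,"rx":0,"ry":0,"rz":0},{"grip":1,"x":0,"y":0,"z":6,"rx":0,"ry":0,"rz":0},{"grip":1,"x":0,"y":0,"z":0,"rx":0,"ry":0,"rz":0},{"grip":1,"x":0,"y":0,"z":0,"rx":0,"ry":0,"rz":0},{"grip":1,"x":0,"y":0,"z":0,"rx":0,"ry":0,"rz":0}]'; python3 go.py 682 -34.5 87 -90
```

```text
time: 12.45
eef_pos: [0.6835, -0.035, 0.2594]
tcp_rot: [-0.707, 0.707, -0.004, 0.002]
contact_force: [0.5, 0.6, 0.2]
opening: 0.726
t 12.45 grasp pt mm [684.7 -35.4 104.4] yaw -90.03 tilt deg [ 0.45 -0.14] open 0.726 F [0.5 0.6 0.2] q [-0.2   0.45  1.65 -0.    1.04  1.37]
tool shift mm [-0.9  2.8 17.4] rz deg -0.03
after the turn: [-0.9  2.7 17.4]
rotvec deg [-0.45 -0.14 -0.03]
```

```bash
python3 -m jog '[{"grip":1,"x":-0.7,"y":2.5,"z":6,"rx":-0.3,"ry":0,"rz":0},{"grip":1,"x":0,"y":0,"z":4,"rx":0,"ry":0,"rz":0},{"grip":1,"x":0,"y":0,"z":3,"rx":0,"ry":0,"rz":0},{"grip":1,"x":0,"y":0,"z":0,"rx":0,"ry":0,"rz":0},{"grip":1,"x":0,"y":0,"z":0,"rx":0,"ry":0,"rz":0}]'; python3 go.py 682 -34.5 87 -90
```

```text
time: 12.87
eef_pos: [0.6802, -0.0337, 0.2438]
tcp_rot: [-0.707, 0.707, -0.0, -0.001]
contact_force: [0.1, 0.3, -1.9]
opening: 0.726
t 12.87 grasp pt mm [680.  -34.   88.8] yaw -90.0 tilt deg [-0.09 -0.09] open 0.726 F [ 0.1  0.3 -1.9] q [-0.2   0.46  1.66 -0.    1.02  1.37]
tool shift mm [ 0.5 -2.   1.8] rz deg -0.0
after the turn: [ 0.5 -2.   1.8]
rotvec deg [ 0.09 -0.09 -0.  ]
```

```bash
python3 -m jog '[{"grip":1,"x":0.5,"y":-1,"z":1,"rx":0,"ry":0,"rz":0},{"grip":1,"x":0,"y":0,"z":0,"rx":0,"ry":0,"rz":0}]'; python3 -m jog '[{"grip":1,"x":0,"y":0,"z":1,"rx":0,"ry":0,"rz":0},{"grip":1,"x":0,"y":0,"z":0,"rx":0,"ry":0,"rz":0}]';  python3 go.py 682 -34.5 87 -90
```

```text
time: 13.03
eef_pos: [0.6815, -0.0344, 0.2433]
tcp_rot: [-0.707, 0.707, -0.0, -0.001]
contact_force: [0.6, -0.1, -1.4]
opening: 0.723
time: 13.2
eef_pos: [0.6816, -0.0344, 0.243]
tcp_rot: [-0.707, 0.707, -0.001, -0.001]
contact_force: [0.4, 0.8, 2.0]
opening: 0.725
t 13.2 grasp pt mm [681.7 -34.7  88. ] yaw -90.01 tilt deg [ 0.01 -0.11] open 0.725 F [0.4 0.8 2. ] q [-0.2   0.46  1.66 -0.    1.02  1.37]
tool shift mm [-0.2 -0.3  1. ] rz deg -0.01
after the turn: [-0.2 -0.3  1. ]
rotvec deg [-0.01 -0.11 -0.01]
```

Contact is starting. One more millimetre, then release.

```bash
python3 -m jog '[{"grip":1,"x":0,"y":0,"z":1,"rx":0,"ry":0,"rz":0},{"grip":1,"x":0,"y":0,"z":0,"rx":0,"ry":0,"rz":0}]';python3 -m jog '[{"grip":0.2,"x":0,"y":0,"z":0,"rx":0,"ry":0,"rz":0},{"grip":0.08,"x":0,"y":0,"z":0,"rx":0,"ry":0,"rz":0},{"grip":0.08,"x":0,"y":0,"z":0,"rx":0,"ry":0,"rz":0},{"grip":0.08,"x":0,"y":0,"z":-15,"rx":0,"ry":0,"rz":0},{"grip":0.08,"x":0,"y":0,"z":-40,"rx":0,"ry":0,"rz":0},{"grip":0.08,"x":0,"y":0,"z":-40,"rx":0,"ry":0,"rz":0},{"grip":0.08,"x":10,"y":0,"z":-20,"rx":0,"ry":0,"rz":0},{"grip":0,"x":30,"y":0,"z":0,"rx":0,"ry":0,"rz":0}]'; python3 go.py 580 -195 230 -90; python3 - <<'E'
from h import *
c=read_camera("scene");crop(c,260,100,520,300,2.8,"s8.png")
c=read_camera("wrist");crop(c,0,0,640,400,1.2,"w8.png")
E
```

```text
time: 13.37
eef_pos: [0.6818, -0.0344, 0.2429]
tcp_rot: [-0.707, 0.707, -0.001, -0.0]
contact_force: [-1.5, 1.1, 4.7]
opening: 0.724
time: 14.03
eef_pos: [0.683, -0.0717, 0.3661]
tcp_rot: [0.709, -0.706, 0.006, -0.003]
contact_force: [0.8, -0.2, 0.9]
opening: 0.999
t 14.03 grasp pt mm [685.  -72.3 211.1] yaw -89.76 tilt deg [ 0.76 -0.21] open 0.999 F [ 0.8 -0.2  0.9] q [-0.25  0.34  1.58 -0.    1.21  1.31]
tool shift mm [122.4 105.3 -19.8] rz deg 0.24
after the turn: [122.7 105.  -18.9]
rotvec deg [-0.76 -0.21  0.25]
```

View pics/s8.png

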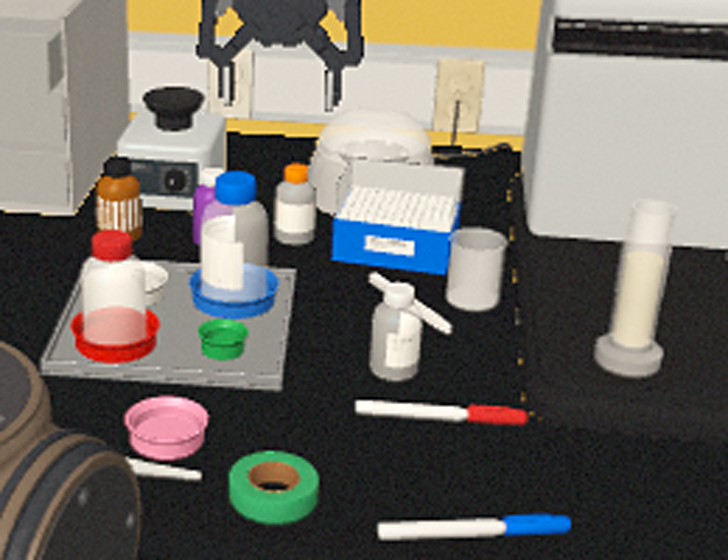

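View pics/w8.png

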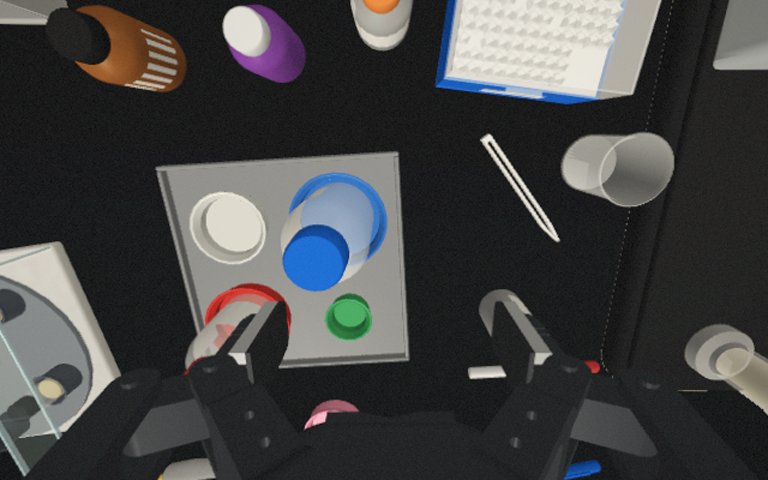

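Blue is upright in its cup. Before the white bottle, I'll turn the jaws to the -45° diagonal so they clear red and blue at the white cup.

```bash
python3 -m jog '[{"grip":0,"x":15,"y":10,"z":0,"rx":-0.3,"ry":0,"rz":-6.5},{"grip":0,"x":15,"y":10,"z":0,"rx":0,"ry":0,"rz":-6.5},{"grip":0,"x":15,"y":10,"z":0,"rx":0,"ry":0,"rz":-6.5},{"grip":0,"x":15,"y":10,"z":0,"rx":0,"ry":0,"rz":-6.5},{"grip":0,"x":15,"y":10,"z":0,"rx":0,"ry":0,"rz":-6.5},{"grip":0,"x":0,"y":0,"z":0,"rx":0,"ry":0,"rz":-6.5},{"grip":0,"x":0,"y":0,"z":0,"rx":0,"ry":0,"rz":-6.0},{"grip":0,"x":0,"y":0,"z":0,"rx":0,"ry":0,"rz":0}]'>/dev/null; python3 go.py 580 -195 200 -45
```

```text
t 14.8 grasp pt mm [ 648.7 -157.8  201.5] yaw -44.96 tilt deg [-0.39 -0.08] open 1.003 F [ 1.1 -0.   0. ] q [-0.39  0.31  1.63 -0.    1.2   0.4 ]
tool shift mm [-22.3  74.8   2. ] rz deg 0.04
after the turn: [-22.2  74.9   1.5]
rotvec deg [0.33 0.22 0.05]
```

```bash
python3 -m jog '[{"grip":0,"x":-11,"y":35,"z":0,"rx":0.2,"ry":0.1,"rz":0},{"grip":0,"x":-11,"y":34,"z":0,"rx":0,"ry":0,"rz":0},{"grip":0,"x":0,"y":0,"z":0,"rx":0,"ry":0,"rz":0},{"grip":0,"x":0,"y":0,"z":0,"rx":0,"ry":0,"rz":0},{"grip":0,"x":0,"y":0,"z":0,"rx":0,"ry":0,"rz":0}]'>/dev/null; python3 go.py 580 -195 47 -45;  python3 - <<'E'
from h import *
c=read_camera("wrist");crop(c,120,80,520,380,2,"w9.png")
g=cv2.cvtColor(c["frame"],cv2.COLOR_RGB2HSV)
for b in blobs(c,(0,0,195),(180,30,255),200,(150,80,500,300)): print(b,onz(c,b[0],.08).round(4))
E
```

```text
t 15.22 grasp pt mm [ 585.6 -190.5  202.4] yaw -45.11 tilt deg [-0.08 -0.04] open 0.999 F [ 0.1 -0.5  0.6] q [-0.48  0.2   1.77 -0.    1.17  0.31]
tool shift mm [ -0.7   6.9 155.4] rz deg -0.11
after the turn: [ -0.8   7.1 155.4]
rotvec deg [ 0.09  0.03 -0.11]
([412.3, 122.3], [403, 80, 23, 87, 561]) [ 0.681  -0.1961  0.08  ]
([461.2, 137.3], [446, 110, 46, 50, 709]) [ 0.7017 -0.2341  0.08  ]
([325.5, 203.4], [306, 187, 41, 31, 726]) [ 0.5813 -0.1953  0.08  ]
([290.2, 236.4], [260, 213, 62, 48, 456]) [ 0.5355 -0.195   0.08  ]
```

View pics/w9.png

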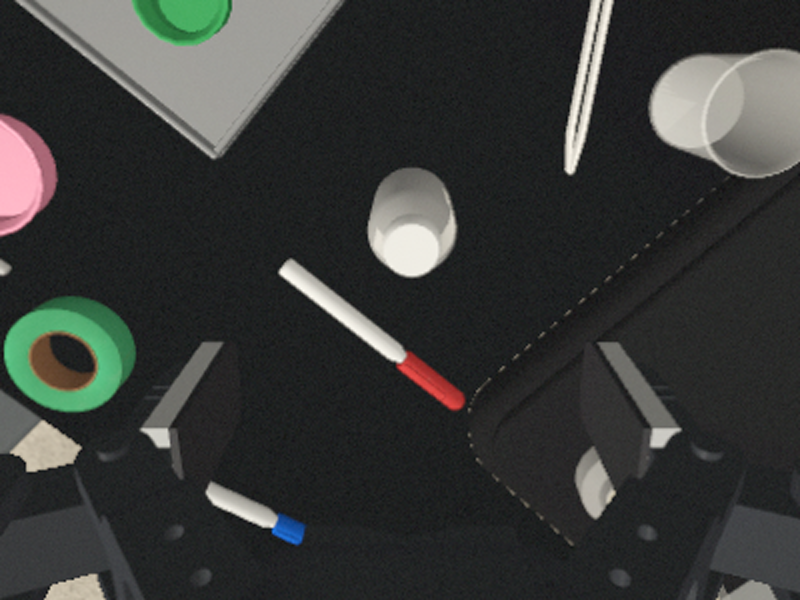

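```bash
python3 -m jog '[{"grip":0,"x":-0.5,"y":7,"z":20,"rx":0.1,"ry":0,"rz":0},{"grip":0,"x":0,"y":0,"z":30,"rx":0,"ry":0,"rz":0},{"grip":0,"x":0,"y":0,"z":30,"rx":0,"ry":0,"rz":0},{"grip":0,"x":0,"y":0,"z":25,"rx":0,"ry":0,"rz":0},{"grip":0,"x":0,"y":0,"z":0,"rx":0,"ry":0,"rz":0},{"grip":0,"x":0,"y":0,"z":0,"rx":0,"ry":0,"rz":0}]'>/dev/null; python3 go.py 580 -195 46 -45
```

```text
t 15.77 grasp pt mm [ 579.9 -194.1   95.6] yaw -44.98 tilt deg [-0.22  0.12] open 1.0 F [-0.5  0.2  0.6] q [-0.49  0.32  1.84  0.    0.99  0.3 ]
tool shift mm [ 0.9  0.5 49.6] rz deg 0.02
after the turn: [ 0.7  0.5 49.6]
rotvec deg [0.07 0.24 0.02]
```

```bash
python3 -m jog '[{"grip":0,"x":0.5,"y":0.5,"z":20,"rx":0,"ry":0,"rz":0},{"grip":0,"x":0,"y":0,"z":20,"rx":0,"ry":0,"rz":0},{"grip":0.2,"x":0,"y":0,"z":9,"rx":0,"ry":0,"rz":0},{"grip":0.4,"x":0,"y":0,"z":0,"rx":0,"ry":0,"rz":0},{"grip":0.45,"x":0,"y":0,"z":0,"rx":0,"ry":0,"rz":0},{"grip":1,"x":0,"y":0,"z":0,"rx":0,"ry":0,"rz":0},{"grip":1,"x":0,"y":0,"z":0,"rx":0,"ry":0,"rz":0},{"grip":1,"x":0,"y":0,"z":0,"rx":0,"ry":0,"rz":0}]' 40; python3 go.py 580 -195 46 -45;python3 -m jog '[{"grip":1,"x":0,"y":0,"z":0,"rx":0,"ry":0,"rz":0},{"grip":1,"x":0,"y":0,"z":-20,"rx":0,"ry":0,"rz":0},{"grip":1,"x":0,"y":0,"z":-30,"rx":0,"ry":0,"rz":0},{"grip":1,"x":0,"y":0,"z":-35,"rx":0,"ry":0,"rz":0},{"grip":1,"x":0,"y":0,"z":-30,"rx":0,"ry":0,"rz":0},{"grip":1,"x":0,"y":0,"z":-30,"rx":0,"ry":0,"rz":0},{"grip":1,"x":0,"y":0,"z":0,"rx":0,"ry":0,"rz":0},{"grip":1,"x":0,"y":0,"z":0,"rx":0,"ry":0,"rz":0}]'; python3 go.py 676 66 190 -45; python3 - <<'E'
from h import *
c=read_camera("scene");crop(c,280,60,540,310,2.3,"s10.png")
E
```

```text
time: 16.43
eef_pos: [0.581, -0.1963, 0.2052]
tcp_rot: [0.924, -0.383, 0.001, 0.0]
contact_force: [0.1, 1.0, 4.0]
opening: 0.486
t 16.43 grasp pt mm [ 581.4 -196.5   50.2] yaw -45.01 tilt deg [ 0.14 -0.07] open 0.486 F [0.1 1.  4. ] q [-0.49  0.39  1.85  0.    0.9   0.29]
tool shift mm [-2.1 -0.   4.2] rz deg -0.01
after the turn: [-2.  -0.   4.2]
rotvec deg [-0.05 -0.15 -0.01]
time: 17.1
eef_pos: [0.5806, -0.1962, 0.3503]
tcp_rot: [0.924, -0.383, 0.002, 0.0]
contact_force: [-0.5, -0.6, -1.3]
opening: 0.483
t 17.1 grasp pt mm [ 581.  -196.5  195.4] yaw -45.01 tilt deg [ 0.18 -0.11] open 0.483 F [-0.5 -0.6 -1.3] q [-0.49  0.2   1.78 -0.    1.15  0.29]
tool shift mm [-118.5 -252.7    5.1] rz deg -0.01
after the turn: [-118.4 -252.7    5.4]
rotvec deg [-0.05 -0.2  -0.01]
```

View pics/s10.png

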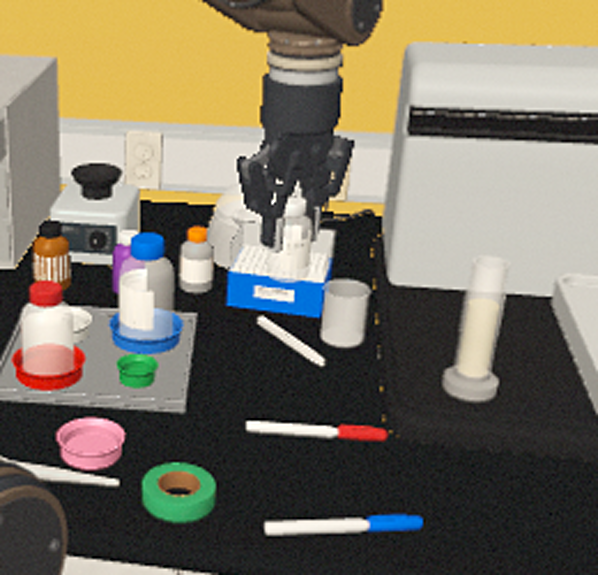

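```bash
python3 -m jog '[{"grip":1,"x":-5,"y":-10,"z":-20,"rx":0,"ry":-0.1,"rz":0},{"grip":1,"x":-13,"y":-28,"z":-5,"rx":0,"ry":0,"rz":0},{"grip":1,"x":-13,"y":-28,"z":0,"rx":0,"ry":0,"rz":0},{"grip":1,"x":-13,"y":-28,"z":0,"rx":0,"ry":0,"rz":0},{"grip":1,"x":-13,"y":-28,"z":0,"rx":0,"ry":0,"rz":0},{"grip":1,"x":-13,"y":-28,"z":0,"rx":0,"ry":0,"rz":0},{"grip":1,"x":-13,"y":-28,"z":0,"rx":0,"ry":0,"rz":0},{"grip":1,"x":-13,"y":-28,"z":0,"rx":0,"ry":0,"rz":0}]' >/dev/null;python3 -m jog '[{"grip":1,"x":-13,"y":-28,"z":0,"rx":0,"ry":0,"rz":0},{"grip":1,"x":-9,"y":-19,"z":0,"rx":0,"ry":0,"rz":0},{"grip":1,"x":0,"y":0,"z":0,"rx":0,"ry":0,"rz":0},{"grip":1,"x":0,"y":0,"z":0,"rx":0,"ry":0,"rz":0},{"grip":1,"x":0,"y":0,"z":0,"rx":0,"ry":0,"rz":0}]'; python3 go.py 676 66 100 -45; python3 - <<'E'
from h import *
c=read_camera("wrist");crop(c,0,0,640,400,1.2,"w11.png")
c=read_camera("top");crop(c,250,150,400,270,5,"t11.png")
E
```

```text
time: 18.23
eef_pos: [0.6753, 0.0659, 0.3706]
tcp_rot: [0.924, -0.383, -0.003, 0.001]
contact_force: [0.2, -0.3, -0.8]
opening: 0.482
t 18.23 grasp pt mm [674.3  66.1 215.6] yaw -45.01 tilt deg [-0.37  0.07] open 0.482 F [ 0.2 -0.3 -0.8] q [-0.05  0.32  1.6   0.    1.23  0.73]
tool shift mm [  1.9  -1.5 115.6] rz deg -0.01
after the turn: [  1.3  -1.1 115.6]
rotvec deg [ 0.21  0.32 -0.01]
```

View pics/w11.png

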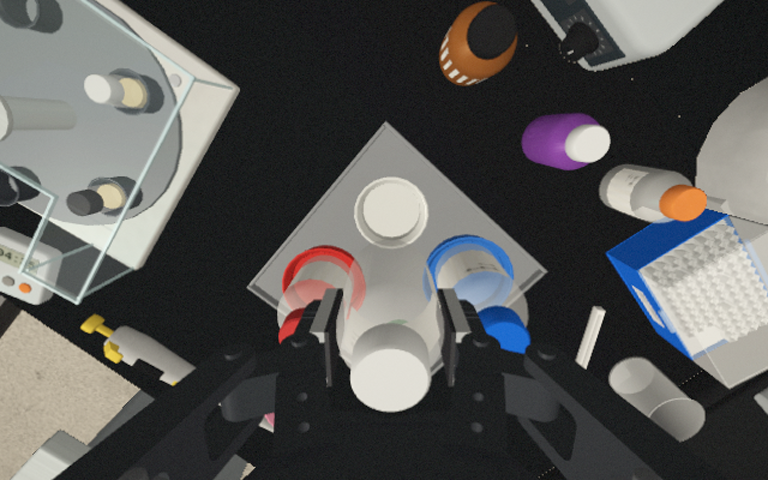

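```bash
python3 -m jog '[{"grip":1,"x":1.5,"y":-1,"z":25,"rx":0.2,"ry":0.2,"rz":0},{"grip":1,"x":0,"y":0,"z":30,"rx":0,"ry":0,"rz":0},{"grip":1,"x":0,"y":0,"z":30,"rx":0,"ry":0,"rz":0},{"grip":1,"x":0,"y":0,"z":30,"rx":0,"ry":0,"rz":0},{"grip":1,"x":0,"y":0,"z":20,"rx":0,"ry":0,"rz":0},{"grip":1,"x":0,"y":0,"z":0,"rx":0,"ry":0,"rz":0},{"grip":1,"x":0,"y":0,"z":0,"rx":0,"ry":0,"rz":0},{"grip":1,"x":0,"y":0,"z":0,"rx":0,"ry":0,"rz":0}]'; python3 go.py 676 66 57 -45
```

```text
time: 19.0
eef_pos: [0.6785, 0.0654, 0.24]
tcp_rot: [0.924, -0.383, 0.002, -0.002]
contact_force: [0.8, 0.0, -0.6]
opening: 0.484
t 19.0 grasp pt mm [679.4  65.7  85. ] yaw -45.07 tilt deg [0.31 0.09] open 0.484 F [ 0.8  0.  -0.6] q [-0.05  0.47  1.66  0.    1.01  0.73]
tool shift mm [-2.7  2.3 28. ] rz deg -0.07
after the turn: [-2.6  2.1 28. ]
rotvec deg [-0.28 -0.16 -0.07]
```

```bash
python3 -m jog '[{"grip":1,"x":-2.2,"y":2,"z":8,"rx":-0.15,"ry":-0.1,"rz":0},{"grip":1,"x":0,"y":0,"z":8,"rx":0,"ry":0,"rz":0},{"grip":1,"x":0,"y":0,"z":6,"rx":0,"ry":0,"rz":0},{"grip":1,"x":0,"y":0,"z":0,"rx":0,"ry":0,"rz":0},{"grip":1,"x":0,"y":0,"z":0,"rx":0,"ry":0,"rz":0}]'; python3 go.py 676 66 57 -45;python3 - <<'E'
from h import *
c=read_camera("wrist");crop(c,120,80,520,380,2,"w12.png")
E
```

```text
time: 19.42
eef_pos: [0.6746, 0.0665, 0.2154]
tcp_rot: [0.924, -0.383, -0.001, -0.0]
contact_force: [-0.9, -0.7, -0.9]
opening: 0.483
t 19.42 grasp pt mm [674.3  66.6  60.4] yaw -45.0 tilt deg [-0.1   0.06] open 0.483 F [-0.9 -0.7 -0.9] q [-0.05  0.49  1.68  0.    0.97  0.73]
tool shift mm [ 1.7 -0.8  3.4] rz deg -0.0
after the turn: [ 1.7 -0.8  3.4]
rotvec deg [ 0.03  0.12 -0.  ]
```

View pics/w12.png

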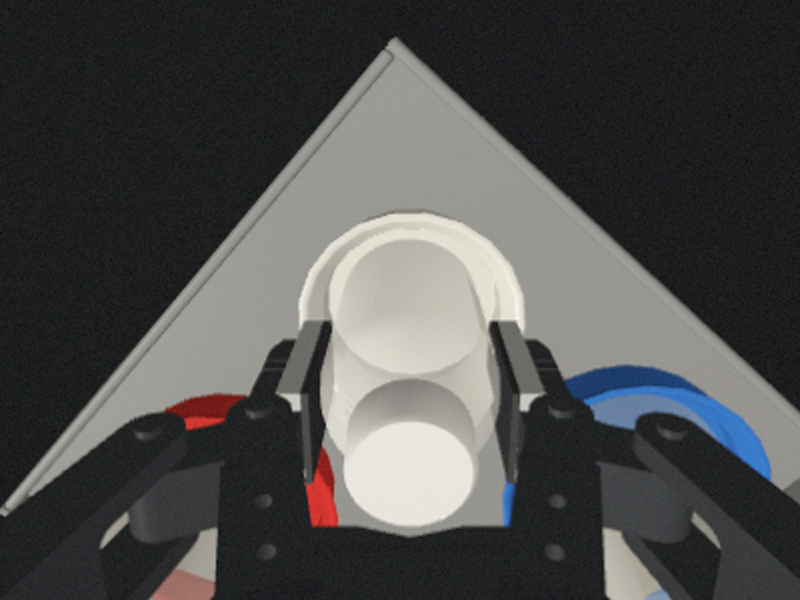

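```bash
python3 -m jog '[{"grip":1,"x":1.5,"y":-0.5,"z":1.5,"rx":0,"ry":0,"rz":0},{"grip":1,"x":0,"y":0,"z":0,"rx":0,"ry":0,"rz":0}]'; python3 -m jog '[{"grip":1,"x":0,"y":0,"z":1,"rx":0,"ry":0,"rz":0},{"grip":1,"x":0,"y":0,"z":0,"rx":0,"ry":0,"rz":0}]';  python3 go.py 676 66 57 -45
```

```text
time: 19.63
eef_pos: [0.6766, 0.0656, 0.2149]
tcp_rot: [0.924, -0.383, -0.0, -0.001]
contact_force: [0.8, 0.8, -0.8]
opening: 0.485
time: 19.8
eef_pos: [0.6763, 0.0657, 0.2137]
tcp_rot: [0.924, -0.383, -0.0, -0.0]
contact_force: [-0.7, 0.4, -0.5]
opening: 0.482
t 19.8 grasp pt mm [676.3  65.8  58.7] yaw -45.01 tilt deg [-0.02  0.06] open 0.482 F [-0.7  0.4 -0.5] q [-0.05  0.5   1.67  0.    0.97  0.73]
tool shift mm [-0.3  0.1  1.7] rz deg -0.01
after the turn: [-0.3  0.1  1.7]
rotvec deg [-0.03  0.06 -0.01]
```

```bash
python3 -m jog '[{"grip":1,"x":0,"y":0,"z":1,"rx":0,"ry":0,"rz":0},{"grip":1,"x":0,"y":0,"z":0,"rx":0,"ry":0,"rz":0}]';python3 -m jog '[{"grip":1,"x":0,"y":0,"z":1,"rx":0,"ry":0,"rz":0},{"grip":1,"x":0,"y":0,"z":0,"rx":0,"ry":0,"rz":0}]'; python3 go.py 676 66 57 -45
```

```text
time: 19.97
eef_pos: [0.6765, 0.0657, 0.2133]
tcp_rot: [0.924, -0.383, -0.0, -0.0]
contact_force: [-0.6, 1.3, 3.2]
opening: 0.485
time: 20.13
eef_pos: [0.6766, 0.0658, 0.2133]
tcp_rot: [0.924, -0.383, -0.0, -0.0]
contact_force: [-2.8, -0.7, 5.7]
opening: 0.481
t 20.13 grasp pt mm [676.6  65.9  58.3] yaw -45.01 tilt deg [-0.02  0.06] open 0.481 F [-2.8 -0.7  5.7] q [-0.05  0.5   1.67  0.    0.97  0.73]
tool shift mm [-0.4  0.3  1.3] rz deg -0.01
after the turn: [-0.4  0.3  1.3]
rotvec deg [-0.03  0.06 -0.01]
```

```bash
python3 -m jog '[{"grip":0.4,"x":0,"y":0,"z":0,"rx":0,"ry":0,"rz":0},{"grip":0.35,"x":0,"y":0,"z":0,"rx":0,"ry":0,"rz":0},{"grip":0.35,"x":0,"y":0,"z":0,"rx":0,"ry":0,"rz":0},{"grip":0.35,"x":0,"y":0,"z":-20,"rx":0,"ry":0,"rz":0},{"grip":0.35,"x":0,"y":0,"z":-40,"rx":0,"ry":0,"rz":0},{"grip":0.35,"x":0,"y":0,"z":-40,"rx":0,"ry":0,"rz":0},{"grip":0.35,"x":0,"y":0,"z":-40,"rx":0,"ry":0,"rz":0},{"grip":0.35,"x":0,"y":0,"z":-35,"rx":0,"ry":0,"rz":0}]' >/dev/null; python3 -m jog '[{"grip":0.35,"x":0,"y":0,"z":0,"rx":0,"ry":0,"rz":6.5},{"grip":0.35,"x":0,"y":0,"z":0,"rx":0,"ry":0,"rz":6.5},{"grip":0.35,"x":0,"y":0,"z":0,"rx":0,"ry":0,"rz":6.5},{"grip":0.35,"x":0,"y":0,"z":0,"rx":0,"ry":0,"rz":6.5},{"grip":0.35,"x":0,"y":0,"z":0,"rx":0,"ry":0,"rz":6.5},{"grip":0.35,"x":0,"y":0,"z":0,"rx":0,"ry":0,"rz":6.5},{"grip":0.35,"x":0,"y":0,"z":0,"rx":0,"ry":0,"rz":1},{"grip":0.35,"x":0,"y":0,"z":0,"rx":0,"ry":0,"rz":0}]'; python3 go.py 515 322 230 -85;python3 - <<'E'
from h import *
c=read_camera("wrist");crop(c,0,0,640,400,1.2,"w13.png")
c=read_camera("scene");crop(c,120,120,400,300,2.8,"s13.png")
E
```

```text
time: 21.47
eef_pos: [0.6763, 0.0655, 0.3863]
tcp_rot: [0.738, -0.675, -0.001, -0.0]
contact_force: [-0.5, 0.0, -0.6]
opening: 0.651
t 21.47 grasp pt mm [676.2  65.6 231.3] yaw -84.9 tilt deg [-0.05  0.06] open 0.651 F [-0.5  0.  -0.6] q [-0.05  0.31  1.58  0.    1.25  1.43]
tool shift mm [-269.7  137.8    1.7] rz deg 0.1
after the turn: [-269.4  138.2    1.3]
rotvec deg [0.04 0.07 0.1 ]
```

View pics/w13.png

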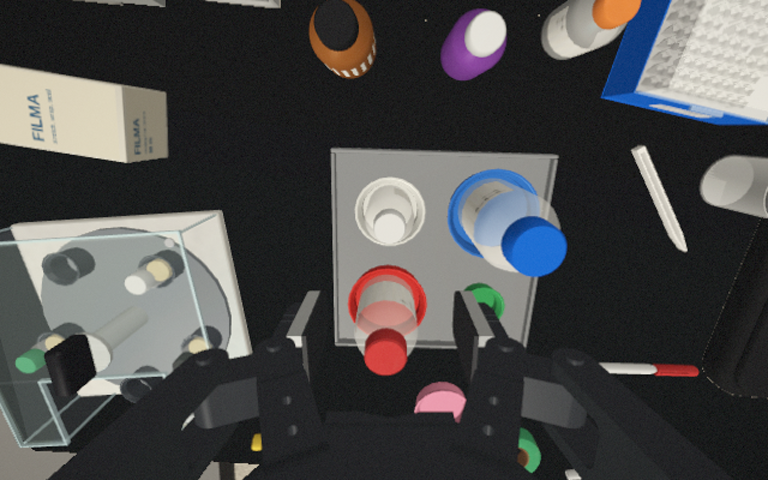

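View pics/s13.png

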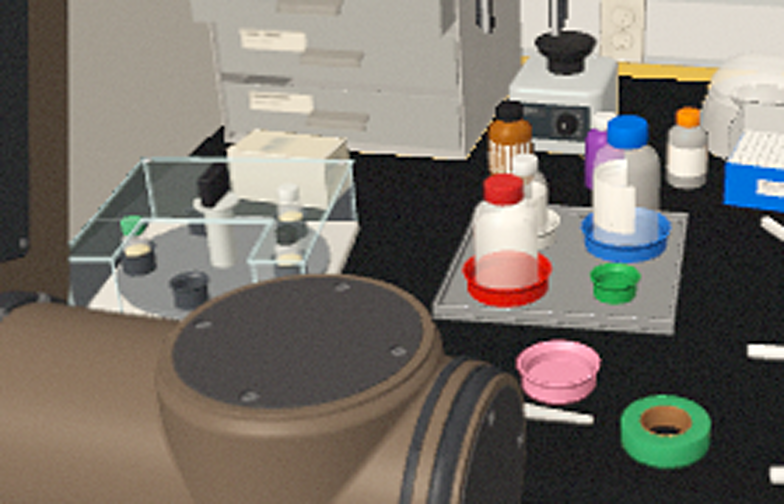

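All three bottles stand upright in their cups. Moving over the carousel.

```bash
python3 -m jog '[{"grip":0.35,"x":-20,"y":10,"z":0,"rx":0,"ry":0,"rz":0},{"grip":0.35,"x":-30,"y":15,"z":0,"rx":0,"ry":0,"rz":0},{"grip":0.35,"x":-30,"y":15,"z":0,"rx":0,"ry":0,"rz":0},{"grip":0.35,"x":-30,"y":15,"z":0,"rx":0,"ry":0,"rz":0},{"grip":0.35,"x":-30,"y":16,"z":0,"rx":0,"ry":0,"rz":0},{"grip":0.35,"x":-30,"y":16,"z":0,"rx":0,"ry":0,"rz":0},{"grip":0.35,"x":-30,"y":16,"z":0,"rx":0,"ry":0,"rz":0},{"grip":0.35,"x":-30,"y":16,"z":0,"rx":0,"ry":0,"rz":0}]' >/dev/null; python3 -m jog '[{"grip":0.35,"x":-25,"y":13,"z":0,"rx":0,"ry":0,"rz":0},{"grip":0.35,"x":-15,"y":7,"z":0,"rx":0,"ry":0,"rz":0},{"grip":0.35,"x":0,"y":0,"z":0,"rx":0,"ry":0,"rz":0},{"grip":0.35,"x":0,"y":0,"z":0,"rx":0,"ry":0,"rz":0},{"grip":0.35,"x":0,"y":0,"z":0,"rx":0,"ry":0,"rz":0}]'; python3 go.py 515 322 230 -85;python3 - <<'E'
from h import *
c=read_camera("wrist");crop(c,0,0,640,400,1.2,"w14.png");crop(c,160,60,480,300,2.5,"w14c.png")
E
```

```text
time: 22.65
eef_pos: [0.5148, 0.3219, 0.387]
tcp_rot: [0.737, -0.675, -0.0, -0.0]
contact_force: [-0.1, -0.3, 0.0]
opening: 0.65
t 22.65 grasp pt mm [514.8 322.  232. ] yaw -84.98 tilt deg [-0.    0.04] open 0.65 F [-0.1 -0.3  0. ] q [0.39 0.15 1.77 0.   1.22 1.87]
tool shift mm [ 0.  -0.2  2. ] rz deg 0.02
after the turn: [ 0.  -0.2  2. ]
rotvec deg [0.   0.04 0.02]
```

View pics/w14.png

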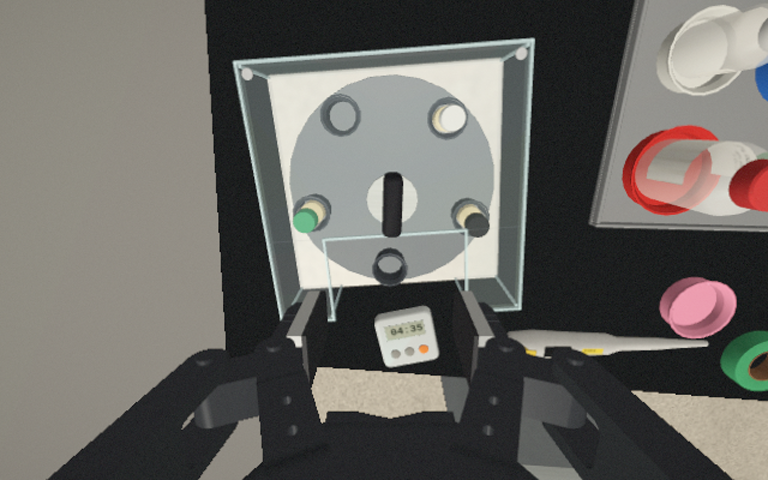

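View pics/w14c.png

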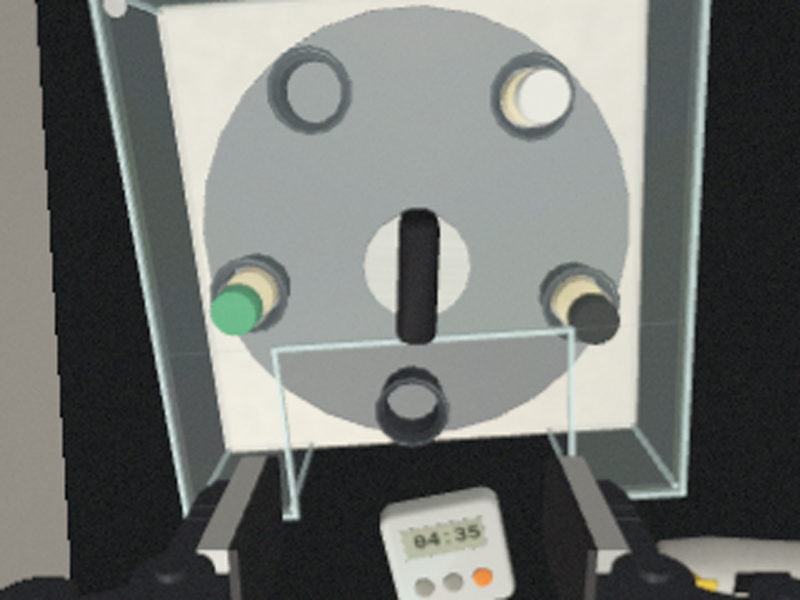

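```bash
python3 - <<'E'
from h import *
np.set_printoptions(precision=1,suppress=True)
c=read_camera("wrist")
P=lambda x,y,z:onz(c,(160+x/2.5,60+y/2.5),z/1000)[:2]*1000
nl,nr=P(274,350,83),P(573,329,83);d=nl-nr
print("notch",nl,nr,np.linalg.norm(d),"carousel yaw",np.degrees(np.arctan2(-d[0],d[1])))
cb=[onz(c,(u/1.2,v/1.2),.083)[:2]*1000 for u,v in [(235,63),(534,39)]];d=cb[0]-cb[1];print("cover back",cb,np.linalg.norm(d),np.degrees(np.arctan2(-d[0],d[1])))
kb,kf=P(419,209,118),P(417,344,118);d=kb-kf;print("knob ends",kb,kf,np.linalg.norm(d),"mid",(kb+kf)/2,"bar yaw",np.degrees(np.arctan2(d[1],d[0])))
pts=dict(green=P(237,309,75),black=P(593,319,75),white=P(544,96,75),front=P(413,394,46),bl=P(313,90,46))
# circle fit
A=np.array(list(pts.values()));M=np.c_[2*A,np.ones(5)];s=np.linalg.lstsq(M,(A**2).sum(1),rcond=None)[0];cen=s[:2];print("axis",cen,"r",np.sqrt(s[2]+cen@cen))
for k,p in pts.items(): v=p-cen;print(k,p,np.linalg.norm(v),np.degrees(np.arctan2(v[1],v[0]))%360)
E
```

```text
notch [498.2 375.2] [517.  259.4] 117.3263116429315 carousel yaw 9.210967743852747
cover back [array([624.2, 441.3]), array([657.2, 234.5])] 209.37256040784945 9.070689554578141
knob ends [562.2 324. ] [516.6 320.6] 45.796486128655154 mid [539.4 322.3] bar yaw 4.289708390031987
axis [540.9 322.4] r 73.56965927178067
green [511.3 391.8] 75.46393034749345 113.11118032476232
black [519.6 250.1] 75.35643095657704 253.52898765196315
white [601.4 281.5] 73.0178276203108 325.95125108314306
front [470.  317.9] 71.11521934070144 183.61906560443367
bl [596.7 369.2] 72.8017842127321 40.06170056346981
```

Axis is near (539.5, 322.4) and the carousel yaw is 9.1°. The bar yaw is 4.3° and the green vial is at 112.5°, so it needs about +76.8° to reach 189.1°. I'll grip the knob at tool yaw -85.7°.

```bash
python3 go.py 539.5 322.4 160 -85.7; python3 -m jog '[{"grip":0.5,"x":1.5,"y":-24.5,"z":20,"rx":0,"ry":0,"rz":0.7},{"grip":0.5,"x":0,"y":0,"z":30,"rx":0,"ry":0,"rz":0},{"grip":0.5,"x":0,"y":0,"z":22,"rx":0,"ry":0,"rz":0},{"grip":0.5,"x":0,"y":0,"z":0,"rx":0,"ry":0,"rz":0},{"grip":0.5,"x":0,"y":0,"z":0,"rx":0,"ry":0,"rz":0},{"grip":0.5,"x":0,"y":0,"z":0,"rx":0,"ry":0,"rz":0}]'; python3 go.py 539.5 322.4 112 -85.7;python3 - <<'E'
from h import *
c=read_camera("wrist");crop(c,160,100,480,340,2.5,"w15.png")
E
```

```text
t 22.75 grasp pt mm [515.1 321.5 232. ] yaw -85.07 tilt deg [-0.02  0.05] open 0.652 F [-0.7 -0.9  0. ] q [0.39 0.15 1.77 0.   1.22 1.88]
tool shift mm [  1.3 -24.4  72. ] rz deg 0.63
after the turn: [  1.  -24.4  72. ]
rotvec deg [0.01 0.05 0.63]
time: 23.25
eef_pos: [0.5397, 0.3227, 0.3165]
tcp_rot: [0.733, -0.68, -0.0, -0.001]
contact_force: [0.1, 0.3, -0.2]
opening: 0.497
t 23.25 grasp pt mm [539.9 323.  161.5] yaw -85.76 tilt deg [0.08 0.1 ] open 0.497 F [ 0.1  0.3 -0.2] q [0.38 0.27 1.77 0.   1.1  1.87]
tool shift mm [ 0.6  0.6 49.5] rz deg -0.06
after the turn: [ 0.6  0.5 49.5]
rotvec deg [-0.09  0.1  -0.06]
```

View pics/w15.png

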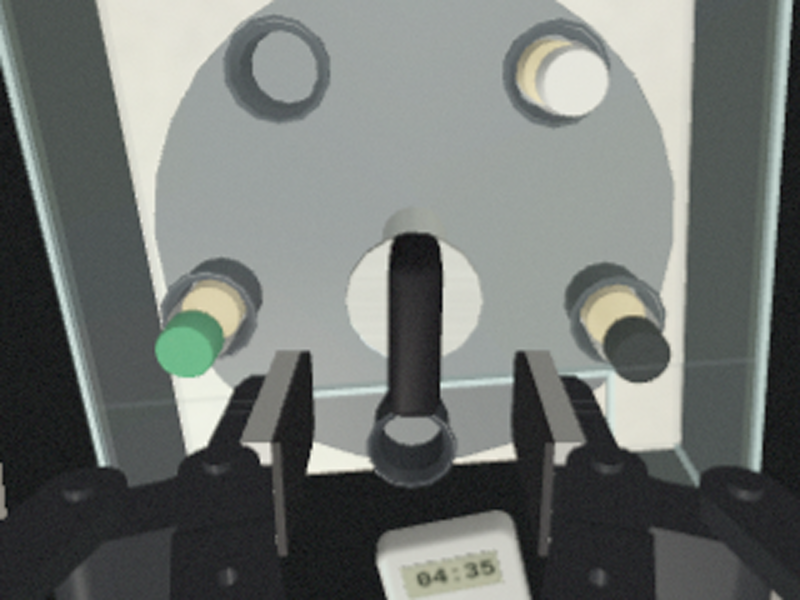

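```bash
python3 -m jog '[{"grip":0.5,"x":0.5,"y":0.5,"z":20,"rx":0,"ry":0,"rz":0},{"grip":0.5,"x":0,"y":0,"z":20,"rx":0,"ry":0,"rz":0},{"grip":0.5,"x":0,"y":0,"z":7,"rx":0,"ry":0,"rz":0},{"grip":0.5,"x":0,"y":0,"z":0,"rx":0,"ry":0,"rz":0},{"grip":0.5,"x":0,"y":0,"z":0,"rx":0,"ry":0,"rz":0},{"grip":0.5,"x":0,"y":0,"z":0,"rx":0,"ry":0,"rz":0}]'; python3 go.py 539.5 322.4 112 -85.7
```

```text
time: 23.8
eef_pos: [0.5391, 0.3229, 0.2701]
tcp_rot: [0.733, -0.68, 0.0, -0.002]
contact_force: [-0.6, 0.6, -0.6]
opening: 0.498
t 23.8 grasp pt mm [539.5 323.3 115.1] yaw -85.7 tilt deg [0.15 0.13] open 0.498 F [-0.6  0.6 -0.6] q [0.38 0.32 1.79 0.   1.02 1.87]
tool shift mm [0.9 0.  3.1] rz deg -0.0
after the turn: [0.9 0.  3.1]
rotvec deg [-0.16  0.12 -0.  ]
```

```bash
python3 -m jog '[{"grip":0.6,"x":1,"y":0,"z":2,"rx":-0.1,"ry":0.1,"rz":0},{"grip":1,"x":0,"y":0,"z":0,"rx":0,"ry":0,"rz":0},{"grip":1,"x":0,"y":0,"z":0,"rx":0,"ry":0,"rz":0},{"grip":1,"x":0,"y":0,"z":0,"rx":0,"ry":0,"rz":0},{"grip":1,"x":0,"y":0,"z":0,"rx":0,"ry":0,"rz":0},{"grip":1,"x":0,"y":0,"z":0,"rx":0,"ry":0,"rz":0}]' 30; python3 go.py 539.5 322.4 112 -85.7
```

```text
time: 24.3
eef_pos: [0.5386, 0.3223, 0.2669]
tcp_rot: [0.733, -0.68, -0.001, -0.0]
contact_force: [-1.5, 4.6, 2.9]
opening: 0.156
t 24.3 grasp pt mm [538.5 322.5 111.9] yaw -85.72 tilt deg [-0.04  0.07] open 0.156 F [-1.5  4.6  2.9] q [0.38 0.33 1.79 0.   1.02 1.87]
tool shift mm [ 0.2 -1.  -0.1] rz deg -0.02
after the turn: [ 0.2 -1.  -0.1]
rotvec deg [ 0.04  0.07 -0.02]
```

```bash
python3 -m jog '[{"grip":1,"x":0,"y":0,"z":0,"rx":0,"ry":0,"rz":-3},{"grip":1,"x":0,"y":0,"z":0,"rx":0,"ry":0,"rz":-5},{"grip":1,"x":0,"y":0,"z":0,"rx":0,"ry":0,"rz":-6},{"grip":1,"x":0,"y":0,"z":0,"rx":0,"ry":0,"rz":-6},{"grip":1,"x":0,"y":0,"z":0,"rx":0,"ry":0,"rz":-5},{"grip":1,"x":0,"y":0,"z":0,"rx":0,"ry":0,"rz":-3},{"grip":1,"x":0,"y":0,"z":0,"rx":0,"ry":0,"rz":0}]' 30; python3 go.py 539.5 322.4 112 -8.9
```

```text
time: 24.88
eef_pos: [0.5385, 0.3226, 0.267]
tcp_rot: [0.876, -0.482, -0.001, -0.001]
contact_force: [-1.4, 5.8, 2.3]
opening: 0.157
t 24.88 grasp pt mm [538.4 322.9 112. ] yaw -57.6 tilt deg [-0.04  0.11] open 0.157 F [-1.4  5.8  2.3] q [0.38 0.33 1.79 0.   1.02 1.38]
tool shift mm [ 1.  -0.7 -0. ] rz deg -48.7
after the turn: [ 1.2  0.3 -0. ]
rotvec deg [ -0.07   0.1  -48.7 ]
```

```bash
python3 -m jog '[{"grip":1,"x":0,"y":0,"z":0,"rx":0,"ry":0,"rz":-5},{"grip":1,"x":0,"y":0,"z":0,"rx":0,"ry":0,"rz":-7},{"grip":1,"x":0,"y":0,"z":0,"rx":0,"ry":0,"rz":-7},{"grip":1,"x":0,"y":0,"z":0,"rx":0,"ry":0,"rz":-7},{"grip":1,"x":0,"y":0,"z":0,"rx":0,"ry":0,"rz":-7},{"grip":1,"x":0,"y":0,"z":0,"rx":0,"ry":0,"rz":-7},{"grip":1,"x":0,"y":0,"z":0,"rx":0,"ry":0,"rz":-5},{"grip":1,"x":0,"y":0,"z":0,"rx":0,"ry":0,"rz":-3.5}]' 30 >/dev/null;  python3 -m jog '[{"grip":1,"x":0,"y":0,"z":0,"rx":0,"ry":0,"rz":0},{"grip":1,"x":0,"y":0,"z":0,"rx":0,"ry":0,"rz":0}]' 30; python3 go.py 539.5 322.4 112 -8.9;python3 - <<'E'
from h import *
c=read_camera("wrist");crop(c,0,0,640,400,1.2,"w16.png")
c=read_camera("top");crop(c,170,195,270,310,5,"t16.png")
E
```

```text
time: 25.72
eef_pos: [0.5381, 0.3229, 0.2669]
tcp_rot: [0.997, -0.08, -0.001, -0.001]
contact_force: [-3.3, 7.1, 3.7]
opening: 0.157
t 25.72 grasp pt mm [537.8 323.3 111.9] yaw -9.19 tilt deg [-0.11  0.14] open 0.157 F [-3.3  7.1  3.7] q [0.38 0.33 1.79 0.   1.02 0.54]
tool shift mm [ 1.8  0.6 -0.1] rz deg -0.29
after the turn: [ 1.8  0.6 -0.1]
rotvec deg [-0.12  0.13 -0.29]
```

View pics/w16.png

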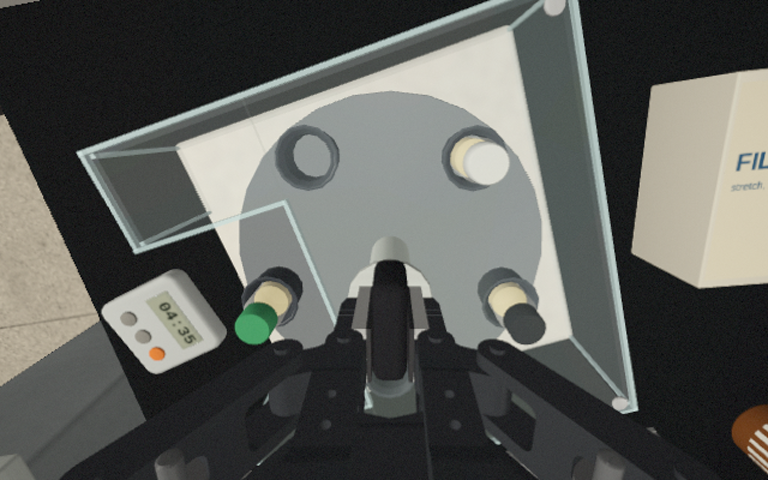

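```bash
python3 -m jog '[{"grip":0.7,"x":0,"y":0,"z":0,"rx":0,"ry":0,"rz":0},{"grip":0.5,"x":0,"y":0,"z":0,"rx":0,"ry":0,"rz":0},{"grip":0.5,"x":0,"y":0,"z":0,"rx":0,"ry":0,"rz":0},{"grip":0.5,"x":0,"y":0,"z":-20,"rx":0,"ry":0,"rz":0},{"grip":0.5,"x":0,"y":0,"z":-40,"rx":0,"ry":0,"rz":0},{"grip":0.5,"x":0,"y":0,"z":-40,"rx":0,"ry":0,"rz":0},{"grip":0.5,"x":0,"y":0,"z":-20,"rx":0,"ry":0,"rz":0},{"grip":0.5,"x":0,"y":0,"z":0,"rx":0,"ry":0,"rz":0}]' >/dev/null;  python3 -m jog '[{"grip":0.5,"x":0,"y":0,"z":0,"rx":0,"ry":0,"rz":7},{"grip":0.5,"x":0,"y":0,"z":0,"rx":0,"ry":0,"rz":7},{"grip":0.5,"x":0,"y":0,"z":0,"rx":0,"ry":0,"rz":7},{"grip":0.5,"x":0,"y":0,"z":0,"rx":0,"ry":0,"rz":7},{"grip":0.5,"x":0,"y":0,"z":0,"rx":0,"ry":0,"rz":7},{"grip":0.5,"x":0,"y":0,"z":0,"rx":0,"ry":0,"rz":7},{"grip":0.5,"x":0,"y":0,"z":0,"rx":0,"ry":0,"rz":7},{"grip":0.5,"x":0,"y":0,"z":0,"rx":0,"ry":0,"rz":7}]'>/dev/null;  python3 -m jog '[{"grip":0.5,"x":0,"y":0,"z":0,"rx":0,"ry":0,"rz":7},{"grip":0.5,"x":0,"y":10,"z":0,"rx":0,"ry":0,"rz":7},{"grip":0.5,"x":0,"y":30,"z":0,"rx":0,"ry":0,"rz":2},{"grip":0.5,"x":0,"y":25,"z":0,"rx":0,"ry":0,"rz":0},{"grip":0.5,"x":0,"y":0,"z":0,"rx":0,"ry":0,"rz":0},{"grip":0.5,"x":0,"y":0,"z":0,"rx":0,"ry":0,"rz":0},{"grip":0.5,"x":0,"y":0,"z":0,"rx":0,"ry":0,"rz":0}]'; python3 go.py 464 310 160 -81;python3 - <<'E'
from h import *
c=read_camera("wrist");crop(c,0,0,640,400,1.2,"w17.png");crop(c,160,60,480,300,2.5,"w17c.png")
for b in blobs(c,(60,60,60),(90,255,255),50): print(b,onz(c,b[0],.075)*1000)
E
```

```text
time: 27.73
eef_pos: [0.4754, 0.309, 0.3856]
tcp_rot: [0.759, -0.651, -0.0, 0.001]
contact_force: [0.5, 0.3, 0.1]
opening: 0.499
t 27.73 grasp pt mm [475.1 308.8 230.6] yaw -81.22 tilt deg [-0.12 -0.08] open 0.499 F [0.5 0.3 0.1] q [ 0.4   0.07  1.86 -0.    1.21  1.82]
tool shift mm [-3.  10.6 70.6] rz deg -0.22
after the turn: [-3.  10.7 70.6]
rotvec deg [ 0.13 -0.06 -0.22]
([320.4, 196.8], [311, 187, 20, 21, 316]) [463.33008939 311.64118422  75.        ]
([613.1, 290.0], [589, 266, 51, 52, 1531]) [405.85988475 -24.54442322  75.        ]
```

View pics/w17c.png

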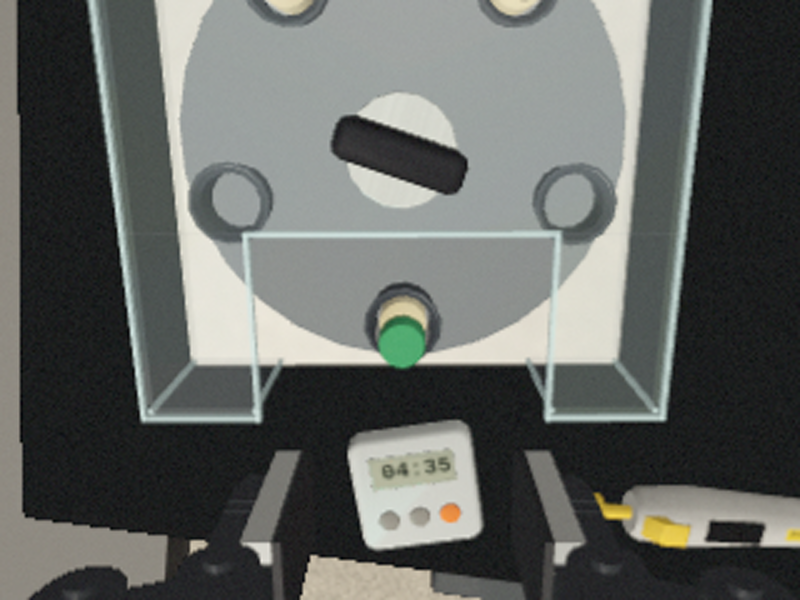

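The vial stands mid-opening: cap at crop (402,342), between notch edges at 245 and 560. It measures (463,312) against the predicted (464.5,310.4).

```bash
python3 -m jog '[{"grip":0.5,"x":-3.5,"y":10.5,"z":20,"rx":0.1,"ry":0,"rz":-0.2},{"grip":0.5,"x":0,"y":0,"z":30,"rx":0,"ry":0,"rz":0},{"grip":0.5,"x":0,"y":0,"z":30,"rx":0,"ry":0,"rz":0},{"grip":0.5,"x":0,"y":0,"z":20,"rx":0,"ry":0,"rz":0},{"grip":0.5,"x":0,"y":0,"z":0,"rx":0,"ry":0,"rz":0},{"grip":0.5,"x":0,"y":0,"z":0,"rx":0,"ry":0,"rz":0},{"grip":0.5,"x":0,"y":0,"z":0,"rx":0,"ry":0,"rz":0}]'; python3 go.py 464 311 70 -81;python3 - <<'E'
from h import *
c=read_camera("wrist");crop(c,160,160,480,400,2.5,"w18.png")
for b in blobs(c,(60,60,60),(90,255,255),50,(200,100,440,399)): print(b,onz(c,b[0],.072)*1000)
E
```

```text
time: 28.37
eef_pos: [0.4652, 0.3113, 0.2876]
tcp_rot: [0.76, -0.65, 0.001, -0.001]
contact_force: [0.1, -0.1, -0.0]
opening: 0.5
t 28.37 grasp pt mm [465.5 311.3 132.6] yaw -81.03 tilt deg [0.11 0.02] open 0.5 F [ 0.1 -0.1 -0. ] q [ 0.41  0.16  1.95 -0.    1.02  1.82]
tool shift mm [ 0.1  1.7 62.6] rz deg -0.03
after the turn: [ 0.1  1.6 62.6]
rotvec deg [-0.11  0.   -0.03]
([324.4, 227.0], [311, 212, 28, 31, 718]) [462.85212819 311.50081264  72.        ]
```

View pics/w18.png

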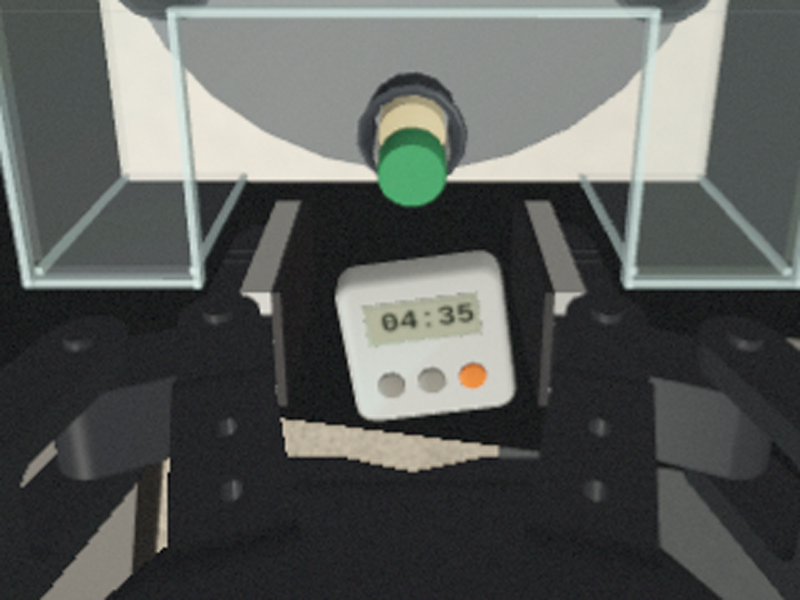

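```bash
python3 -m jog '[{"grip":0.5,"x":0,"y":2,"z":20,"rx":-0.1,"ry":0,"rz":0},{"grip":0.5,"x":0,"y":0,"z":20,"rx":0,"ry":0,"rz":0},{"grip":0.5,"x":0,"y":0,"z":12,"rx":0,"ry":0,"rz":0},{"grip":0.5,"x":0,"y":0,"z":0,"rx":0,"ry":0,"rz":0},{"grip":0.5,"x":0,"y":0,"z":0,"rx":0,"ry":0,"rz":0}]'; python3 go.py 463.2 311.3 70 -81
```

```text
time: 28.83
eef_pos: [0.4623, 0.3108, 0.2347]
tcp_rot: [0.76, -0.65, -0.0, 0.001]
contact_force: [-0.2, -1.0, -0.3]
opening: 0.501
t 28.83 grasp pt mm [462.1 310.7  79.7] yaw -81.01 tilt deg [-0.1  -0.04] open 0.501 F [-0.2 -1.  -0.3] q [0.41 0.23 1.98 0.   0.93 1.82]
tool shift mm [-0.4 -1.2  9.7] rz deg -0.01
after the turn: [-0.4 -1.2  9.7]
rotvec deg [ 0.1  -0.02 -0.01]
```

```bash
python3 -m jog '[{"grip":0.5,"x":-0.3,"y":-0.8,"z":7,"rx":0.1,"ry":0,"rz":0},{"grip":0.5,"x":0,"y":0,"z":2,"rx":0,"ry":0,"rz":0},{"grip":0.5,"x":0,"y":0,"z":0,"rx":0,"ry":0,"rz":0},{"grip":0.6,"x":0,"y":0,"z":0,"rx":0,"ry":0,"rz":0},{"grip":0.7,"x":0,"y":0,"z":0,"rx":0,"ry":0,"rz":0},{"grip":1,"x":0,"y":0,"z":0,"rx":0,"ry":0,"rz":0},{"grip":1,"x":0,"y":0,"z":0,"rx":0,"ry":0,"rz":0},{"grip":1,"x":0,"y":0,"z":0,"rx":0,"ry":0,"rz":0}]' 25; python3 go.py 463.2 311.3 70 -81;  python3 -m jog '[{"grip":1,"x":0,"y":0,"z":0,"rx":0,"ry":0,"rz":0},{"grip":1,"x":0,"y":0,"z":0,"rx":0,"ry":0,"rz":0}]'
```

```text
time: 29.5
eef_pos: [0.463, 0.3112, 0.2257]
tcp_rot: [0.76, -0.65, 0.0, -0.0]
contact_force: [-0.7, -0.5, 3.0]
opening: 0.241
t 29.5 grasp pt mm [463.  311.2  70.7] yaw -81.01 tilt deg [ 0.03 -0.01] open 0.241 F [-0.7 -0.5  3. ] q [ 0.41  0.25  1.98 -0.    0.91  1.82]
tool shift mm [-0.1 -0.2  0.7] rz deg -0.01
after the turn: [-0.1 -0.2  0.7]
rotvec deg [-0.02 -0.01 -0.01]
time: 29.67
eef_pos: [0.463, 0.3112, 0.2257]
tcp_rot: [0.76, -0.65, 0.0, -0.0]
contact_force: [-0.6, -0.1, 3.8]
opening: 0.233
```

Vial gripped. Lifting it out and checking.

```bash
python3 -m jog '[{"grip":1,"x":0,"y":0,"z":-8,"rx":0,"ry":0,"rz":0},{"grip":1,"x":0,"y":0,"z":-20,"rx":0,"ry":0,"rz":0},{"grip":1,"x":0,"y":0,"z":-25,"rx":0,"ry":0,"rz":0},{"grip":1,"x":0,"y":0,"z":-30,"rx":0,"ry":0,"rz":0},{"grip":1,"x":0,"y":0,"z":-30,"rx":0,"ry":0,"rz":0},{"grip":1,"x":0,"y":0,"z":-20,"rx":0,"ry":0,"rz":0},{"grip":1,"x":0,"y":0,"z":0,"rx":0,"ry":0,"rz":0},{"grip":1,"x":0,"y":0,"z":0,"rx":0,"ry":0,"rz":0}]'; python3 go.py 581.5 -40 205 -135;python3 - <<'E'
from h import *
c=read_camera("wrist");crop(c,160,160,480,400,2.5,"w19.png")
E
```

```text
time: 30.33
eef_pos: [0.4629, 0.3112, 0.3596]
tcp_rot: [0.76, -0.65, 0.001, -0.001]
contact_force: [-0.0, -0.1, -0.6]
opening: 0.234
t 30.33 grasp pt mm [463.3 311.3 204.6] yaw -81.01 tilt deg [0.14 0.04] open 0.234 F [-0.  -0.1 -0.6] q [ 0.41  0.07  1.91 -0.    1.16  1.82]
tool shift mm [ 3.655e+02 -6.190e+01 -3.000e-01] rz deg 53.99
after the turn: [ 164.8 -332.    -0.4]
rotvec deg [-0.13  0.08 53.99]
```

View pics/w19.png

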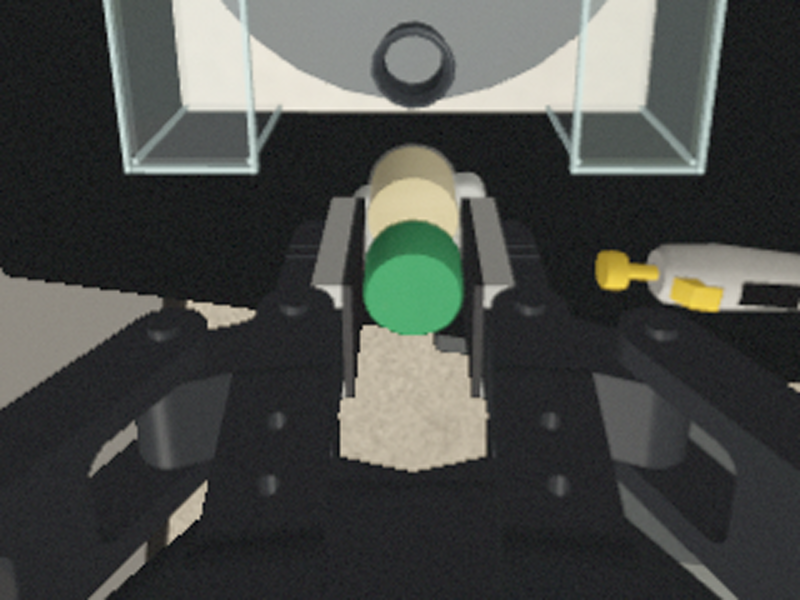

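```bash
python3 -m jog '[{"grip":1,"x":25,"y":-4,"z":0,"rx":0,"ry":0,"rz":0},{"grip":1,"x":33,"y":-6,"z":0,"rx":0,"ry":0,"rz":0},{"grip":1,"x":33,"y":-6,"z":0,"rx":0,"ry":0,"rz":0},{"grip":1,"x":33,"y":-6,"z":0,"rx":0,"ry":0,"rz":0},{"grip":1,"x":33,"y":-6,"z":0,"rx":0,"ry":0,"rz":0},{"grip":1,"x":33,"y":-6,"z":0,"rx":0,"ry":0,"rz":0},{"grip":1,"x":33,"y":-6,"z":0,"rx":0,"ry":0,"rz":0},{"grip":1,"x":33,"y":-6,"z":0,"rx":0,"ry":0,"rz":0}]'>/dev/null; python3 -m jog '[{"grip":1,"x":33,"y":-6,"z":0,"rx":0,"ry":0,"rz":0},{"grip":1,"x":33,"y":-6,"z":0,"rx":0,"ry":0,"rz":0},{"grip":1,"x":33,"y":-5,"z":0,"rx":0,"ry":0,"rz":6.5},{"grip":1,"x":0,"y":0,"z":0,"rx":0,"ry":0,"rz":6.5},{"grip":1,"x":0,"y":0,"z":0,"rx":0,"ry":0,"rz":7},{"grip":1,"x":0,"y":0,"z":0,"rx":0,"ry":0,"rz":7},{"grip":1,"x":0,"y":0,"z":0,"rx":0,"ry":0,"rz":7},{"grip":1,"x":0,"y":0,"z":0,"rx":0,"ry":0,"rz":7}]'>/dev/null; python3 -m jog '[{"grip":1,"x":0,"y":0,"z":0,"rx":0,"ry":0,"rz":7},{"grip":1,"x":0,"y":0,"z":0,"rx":0,"ry":0,"rz":6},{"grip":1,"x":0,"y":0,"z":0,"rx":0,"ry":0,"rz":0},{"grip":1,"x":0,"y":0,"z":0,"rx":0,"ry":0,"rz":0},{"grip":1,"x":0,"y":0,"z":0,"rx":0,"ry":0,"rz":0}]';python3 go.py 581.5 -40 205 -135;python3 - <<'E'
from h import *
c=read_camera("wrist");crop(c,0,0,640,400,1.2,"w20.png")
for b in blobs(c,(45,100,50),(90,255,255),50,(150,60,500,399)): print(b,onz(c,b[0],.02)*1000)
E
```

```text
time: 32.13
eef_pos: [0.5802, -0.0296, 0.3568]
tcp_rot: [-0.384, 0.923, 0.001, -0.001]
contact_force: [-0.4, 0.5, -1.7]
opening: 0.237
t 32.13 grasp pt mm [579.7 -29.6 201.8] yaw -134.88 tilt deg [-0.16  0.  ] open 0.237 F [-0.4  0.5 -1.7] q [-0.23  0.13  1.86 -0.    1.16  2.13]
tool shift mm [ 6.1 -8.6 -3.2] rz deg 0.12
after the turn: [ 6.1 -8.6 -3.2]
rotvec deg [ 0.12 -0.12  0.12]
([331.0, 173.2], [309, 152, 44, 43, 1470]) [579.65283665 -39.06957576  20.        ]
([482.8, 246.8], [466, 219, 34, 59, 1217]) [ 393.20174074 -102.50542169   20.        ]
([325.1, 271.9], [305, 249, 41, 46, 1534]) [498.64402107  50.40998326  20.        ]
```

View pics/w20.png

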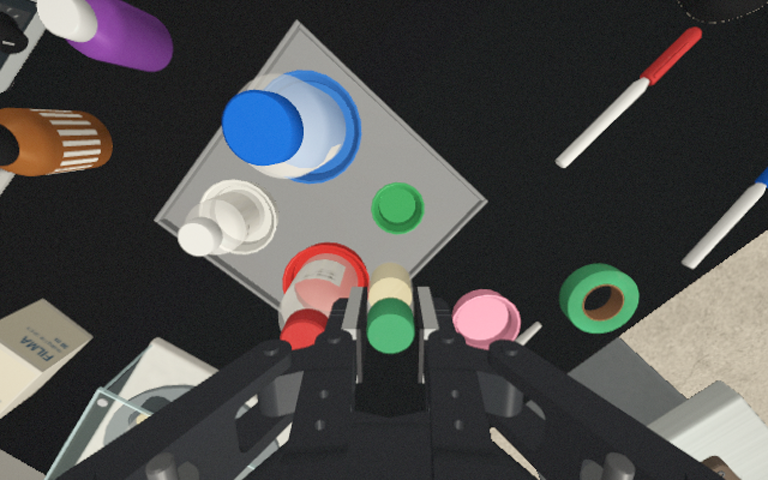

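```bash
python3 go.py 580.8 -39.7 100 -135; python3 -m jog '[{"grip":1,"x":6,"y":-8,"z":10,"rx":0.1,"ry":-0.1,"rz":0},{"grip":1,"x":0,"y":0,"z":25,"rx":0,"ry":0,"rz":0},{"grip":1,"x":0,"y":0,"z":30,"rx":0,"ry":0,"rz":0},{"grip":1,"x":0,"y":0,"z":25,"rx":0,"ry":0,"rz":0},{"grip":1,"x":0,"y":0,"z":15,"rx":0,"ry":0,"rz":0},{"grip":1,"x":0,"y":0,"z":0,"rx":0,"ry":0,"rz":0},{"grip":1,"x":0,"y":0,"z":0,"rx":0,"ry":0,"rz":0},{"grip":1,"x":0,"y":0,"z":0,"rx":0,"ry":0,"rz":0}]';python3 go.py 580.8 -39.7 55 -135;python3 - <<'E'
from h import *
c=read_camera("wrist");crop(c,160,100,480,340,2.5,"w21.png")
E
```

```text
t 32.18 grasp pt mm [580.  -29.6 202.2] yaw -134.91 tilt deg [-0.12 -0.01] open 0.237 F [0.7 0.4 0.9] q [-0.23  0.13  1.85 -0.    1.16  2.13]
tool shift mm [  6.4  -7.9 102.2] rz deg 0.09
after the turn: [  6.5  -7.7 102.2]
rotvec deg [ 0.08 -0.09  0.09]
time: 32.85
eef_pos: [0.5826, -0.0401, 0.2542]
tcp_rot: [-0.383, 0.924, -0.001, 0.002]
contact_force: [0.6, 0.5, 0.5]
opening: 0.235
t 32.85 grasp pt mm [583.3 -40.2  99.2] yaw -135.0 tilt deg [ 0.23 -0.06] open 0.235 F [0.6 0.5 0.5] q [-0.24  0.26  1.91 -0.    0.97  2.11]
tool shift mm [ 1.4  2.3 44.2] rz deg -0.0
after the turn: [ 1.4  2.1 44.2]
rotvec deg [-0.2   0.12 -0.  ]
```

View pics/w21.png

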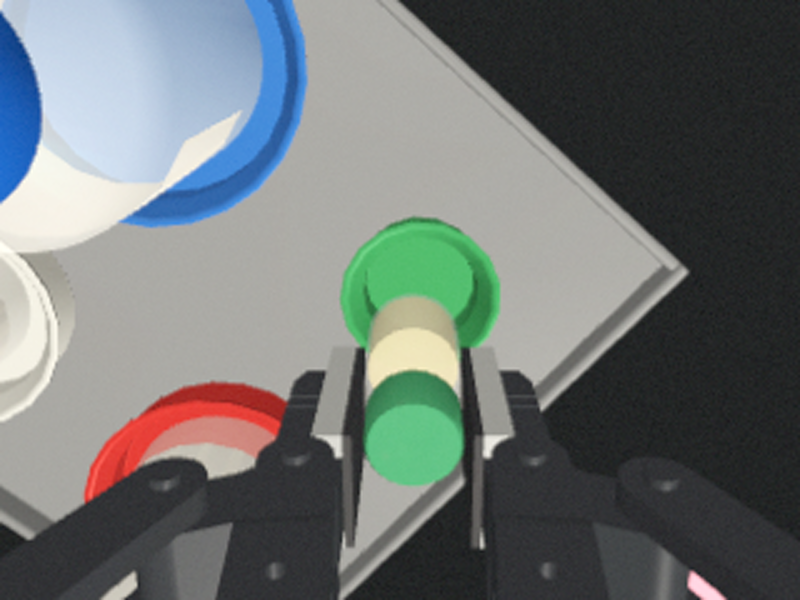

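```bash
python3 -m jog '[{"grip":1,"x":1.2,"y":1.8,"z":10,"rx":-0.15,"ry":0.1,"rz":0},{"grip":1,"x":0,"y":0,"z":12,"rx":0,"ry":0,"rz":0},{"grip":1,"x":0,"y":0,"z":8,"rx":0,"ry":0,"rz":0},{"grip":1,"x":0,"y":0,"z":4,"rx":0,"ry":0,"rz":0},{"grip":1,"x":0,"y":0,"z":0,"rx":0,"ry":0,"rz":0},{"grip":1,"x":0,"y":0,"z":0,"rx":0,"ry":0,"rz":0},{"grip":1,"x":0,"y":0,"z":0,"rx":0,"ry":0,"rz":0}]';python3 go.py 580.8 -39.7 55 -135;python3 - <<'E'
from h import *
c=read_camera("wrist");crop(c,160,100,480,340,2.5,"w22.png")
E
```

```text
time: 33.48
eef_pos: [0.5802, -0.0392, 0.2195]
tcp_rot: [-0.383, 0.924, 0.0, -0.0]
contact_force: [-0.0, -1.2, -0.4]
opening: 0.237
t 33.48 grasp pt mm [580.1 -39.2  64.5] yaw -135.01 tilt deg [-0.03 -0.  ] open 0.237 F [-0.  -1.2 -0.4] q [-0.24  0.31  1.93 -0.    0.91  2.11]
tool shift mm [-0.1 -0.9  9.5] rz deg -0.01
after the turn: [-0.1 -0.9  9.5]
rotvec deg [ 0.02 -0.02 -0.01]
```

View pics/w22.png

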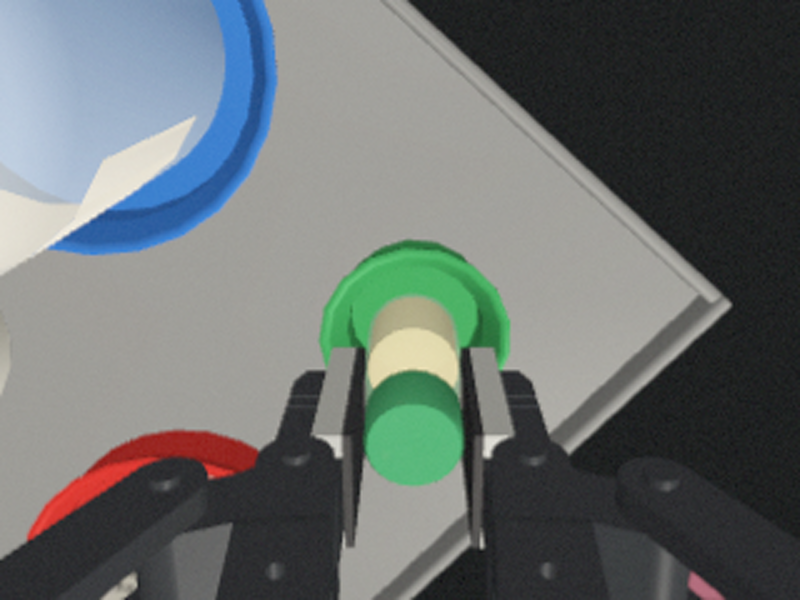

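Centred in the cup. Lowering the last 9 mm, feeling for contact.

```bash
python3 -m jog '[{"grip":1,"x":0,"y":-0.7,"z":4,"rx":0,"ry":0,"rz":0},{"grip":1,"x":0,"y":0,"z":3,"rx":0,"ry":0,"rz":0},{"grip":1,"x":0,"y":0,"z":0,"rx":0,"ry":0,"rz":0},{"grip":1,"x":0,"y":0,"z":0,"rx":0,"ry":0,"rz":0}]';python3 -m jog '[{"grip":1,"x":0,"y":0,"z":1,"rx":0,"ry":0,"rz":0},{"grip":1,"x":0,"y":0,"z":0,"rx":0,"ry":0,"rz":0}]'; python3 -m jog '[{"grip":1,"x":0,"y":0,"z":1,"rx":0,"ry":0,"rz":0},{"grip":1,"x":0,"y":0,"z":0,"rx":0,"ry":0,"rz":0}]'; python3 go.py 580.8 -39.7 55 -135
```

```text
time: 33.87
eef_pos: [0.5803, -0.0396, 0.212]
tcp_rot: [-0.383, 0.924, 0.0, -0.001]
contact_force: [-0.0, 1.0, 0.0]
opening: 0.237
time: 34.03
eef_pos: [0.5804, -0.0397, 0.2112]
tcp_rot: [-0.383, 0.924, 0.0, -0.0]
contact_force: [0.2, 0.3, -0.2]
opening: 0.235
time: 34.2
eef_pos: [0.5804, -0.0397, 0.2102]
tcp_rot: [-0.383, 0.924, 0.0, -0.0]
contact_force: [-0.1, -1.0, 0.4]
opening: 0.237
t 34.2 grasp pt mm [580.2 -39.6  55.2] yaw -135.01 tilt deg [-0.06  0.01] open 0.237 F [-0.1 -1.   0.4] q [-0.24  0.32  1.93 -0.    0.9   2.11]
tool shift mm [-0.4 -0.4  0.2] rz deg -0.01
after the turn: [-0.4 -0.4  0.2]
rotvec deg [ 0.05 -0.04 -0.01]
```

```bash
python3 -m jog '[{"grip":1,"x":0,"y":0,"z":1,"rx":0,"ry":0,"rz":0},{"grip":1,"x":0,"y":0,"z":0,"rx":0,"ry":0,"rz":0}]';python3 -m jog '[{"grip":1,"x":0,"y":0,"z":0.7,"rx":0,"ry":0,"rz":0},{"grip":1,"x":0,"y":0,"z":0,"rx":0,"ry":0,"rz":0}]'; python3 go.py
```

```text
time: 34.37
eef_pos: [0.5807, -0.0397, 0.2097]
tcp_rot: [-0.383, 0.924, 0.0, -0.0]
contact_force: [-1.3, -0.3, 2.1]
opening: 0.239
time: 34.53
eef_pos: [0.5809, -0.0398, 0.2097]
tcp_rot: [-0.383, 0.924, -0.0, -0.0]
contact_force: [-1.8, 0.6, 5.7]
opening: 0.239
t 34.53 grasp pt mm [580.8 -39.9  54.7] yaw -135.0 tilt deg [-0.02 -0.02] open 0.239 F [-1.8  0.6  5.7] q [-0.24  0.32  1.93 -0.    0.89  2.11]
```

```bash
python3 -m jog '[{"grip":0.7,"x":0,"y":0,"z":-0.5,"rx":0,"ry":0,"rz":0},{"grip":0.65,"x":0,"y":0,"z":0,"rx":0,"ry":0,"rz":0},{"grip":0.6,"x":0,"y":0,"z":0,"rx":0,"ry":0,"rz":0},{"grip":0.6,"x":0,"y":0,"z":-8,"rx":0,"ry":0,"rz":0},{"grip":0.6,"x":0,"y":0,"z":-25,"rx":0,"ry":0,"rz":0},{"grip":0.6,"x":0,"y":0,"z":-35,"rx":0,"ry":0,"rz":0},{"grip":0.6,"x":0,"y":0,"z":-40,"rx":0,"ry":0,"rz":0},{"grip":0.6,"x":0,"y":0,"z":-40,"rx":0,"ry":0,"rz":0}]';python3 -m jog '[{"grip":0.6,"x":0,"y":0,"z":-20,"rx":0,"ry":0,"rz":0},{"grip":0.6,"x":15,"y":20,"z":0,"rx":0,"ry":0,"rz":0},{"grip":0.6,"x":15,"y":20,"z":0,"rx":0,"ry":0,"rz":0},{"grip":0.6,"x":0,"y":0,"z":0,"rx":0,"ry":0,"rz":0},{"grip":0.6,"x":0,"y":0,"z":0,"rx":0,"ry":0,"rz":0}]'; python3 go.py; python3 - <<'E'
from h import *
c=read_camera("wrist");crop(c,0,0,640,400,1.2,"w23.png")
c=read_camera("scene");crop(c,120,120,400,300,2.8,"s23.png")
c=read_camera("top");crop(c,170,140,450,310,2.8,"t23.png")
E
```

```text
time: 35.2
eef_pos: [0.5801, -0.0396, 0.3583]
tcp_rot: [-0.383, 0.924, 0.001, -0.001]
contact_force: [0.5, 0.0, -0.1]
opening: 0.399
time: 35.62
eef_pos: [0.5302, -0.0323, 0.3774]
tcp_rot: [-0.383, 0.924, 0.0, -0.0]
contact_force: [0.9, -0.1, 0.4]
opening: 0.4
t 35.62 grasp pt mm [530.2 -32.3 222.4] yaw -135.01 tilt deg [-0.03  0.  ] open 0.4 F [ 0.9 -0.1  0.4] q [-0.25 -0.01  1.95 -0.    1.19  2.1 ]
```

View pics/w23.png

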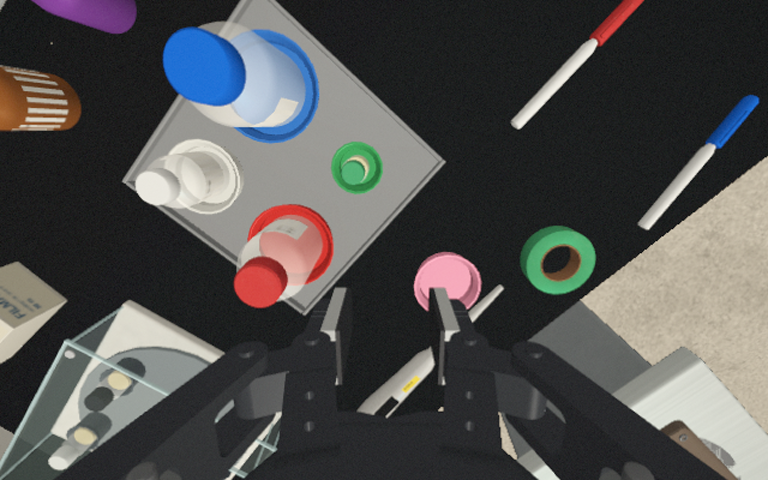

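View pics/s23.png

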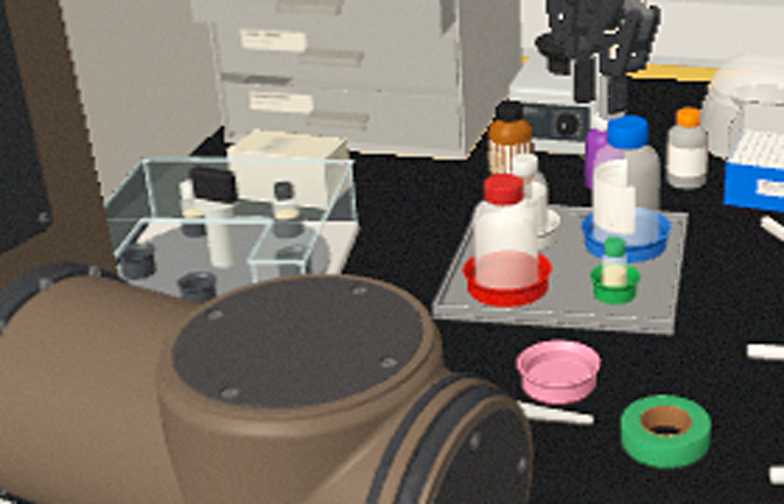

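View pics/t23.png

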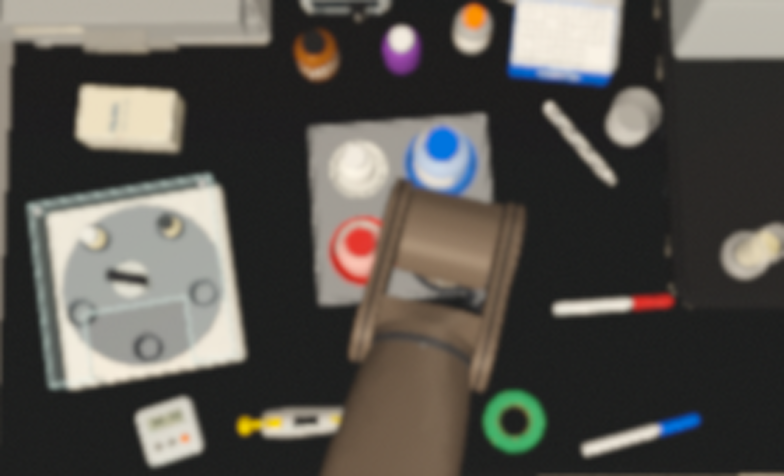

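All four stand upright in their own cups, the look-alikes are untouched, and the gripper is clear. Handing in.

```bash
python3 -c "
from plant import sign_off
print(sign_off())"
```

```text
the job is handed in; nothing more can be done
None
```

The job is done and handed in at about 36 s of the 144 s allowed; `sign_off` reports no verdict.

- **Bottles:** I stood the red-, blue- and white-capped bottles upright in their cups, in that order. Each was lowered until it touched the cup floor, at no more than about 8 N in the readings I took.
- **Vial:** I turned the carousel about 77° by its knob, which put the green vial mid-opening. It measured (463, 312) mm against a predicted (464.5, 310.4). I then lifted it out and set it in the green cup.

**Last checks:** The final wrist and scene pictures show all four upright in the cups of their own colours. The pink and purple look-alikes and the orange-capped bottle appear where they started. The gripper was open and about 220 mm above the bench, touching nothing.

**Checks that failed or disagreed:**
- The first jog calls were refused because a row needs all seven keys. Nothing moved.
- Readings taken right after a move were off by a few mm, so I let the arm settle and corrected before each grasp and placing.
- In the final top view the arm hides the green cup, so the vial's placing rests on the wrist and scene pictures.

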